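# Turn the pan's handle in and ease the warming plate's cover shut

## Robot

A 6-joint arm with a two-finger parallel gripper is mounted at the origin on a cart in front of the work surface, level with it; the furniture and walls round the work are solid. World frame = base frame: x ahead of the robot, y to its left, z up, the work surface at z = 0. Lengths are in m, angles in rad, forces in N, time in s.
With the tool pointing down it reaches from about 0.375 to 0.9 m from the base axis. Payload 3.1 kg.
Tool frame: the origin (TCP) lies midway between the tips of the shut fingers; the grasp point (between the pads) lies r.grip_point_offset behind it (r.grip_point_offset is the distance from the TCP to the grasp point, in m); z points along the fingers, x is the direction in which the jaws open and shut, and the axes are right-handed (so a half turn about z gives the same grasp; the last joint's range is limited). The gripper opens to 85 mm and grips with 20 to 120 N. Pads are 22 mm wide; open, the fingers measure 114 mm over their backs; the gripper's body (76 mm by 85 mm) begins 54 mm behind the grasp point. The pads swing forward as they close: fully open they stand 13 mm farther back than shut.
Start: joints at [0.946, 0.527, 1.433, -0, 1.181, -0.178], TCP at [0.27, 0.564, 0.2] pointing down, gripper open.
Joint ranges: [-3.08, 3.08], [-0.75, 2.2], [0.22, 2.44], [-1.43, 4.57], [0, 2.65], [-2.85, 2.85]. Speed limits (rad/s): [2.79, 2.79, 3.14, 3.14, 3.14, 3.14].

## Interface

Orientations are given as a 3x3 rotation matrix whose columns are the frame's x, y, z axes.
In Python, from station import sensors, read_camera, camera_model, order, r gives the robot as it stands.
- The arm moves only by the tool apply_moves, never from a script. Its argument "series" is a list of rows, each a list of 7 numbers: the turn, a rotation vector about the tool's x, y, z in rad, then the shift along the tool's x, y, z in mm, then the opening, from -1 (shut) to 1 (fully open). In form: [[rx, ry, rz, x, y, z, grip], ...]. A call has 1 to 8 rows; each row is the pose to reach, as a shift and turn from the pose commanded when the call began, along the tool's axes at that moment; what a row does not reach only later rows make up. A row lasts 1/12 s, in which the tool goes at most 41.7 mm and 7.16 degrees, less where a joint would pass 70% of its speed; a pose out of reach is approached as far as the arm can. A call with a gripper value outside its range is refused whole. The fingers move at their own pace and stop on an object; "force" is the grip in N (left out, the last holds). Time passes only in rows, so rows that repeat a pose let the fingers close. It gives the time, the measured TCP pose, the force and the opening at its end, in the units of the state.
- sensors.get_state(): the state, without advancing time (a new reading comes with each control period).
- read_camera(name): name is "side" or "top"; returns the picture (384x512x3 uint8, red, green, blue); there is no depth.
- camera_model(name): a dict with "K" (3x3 intrinsics, pixels), "k1" (the pictures are not rectified: a ray, as slopes to the right and down, at radius r is drawn at 1 + k1 r^2 times it, then the intrinsics apply), "rvec" (rotation vector, rad) and "tvec" (3), from world to camera coordinates, as OpenCV has them. Camera axes: x right, y down, z forward; pixel columns grow to the right and rows downward; lengths in m; the calibration is good to about 2 mm. A picture is of the moment at which its call begins. camera_model takes no time and is no camera call.
- order.close_job(): hands the job in, once; it reports no verdict.
The state is a dict: "time": time; "qpos": joint angles; "qvel": joint speeds; "effort": joint torques, N m; "eef_pos": TCP position; "eef_rot": TCP orientation; "ft_force": force on the tool from outside, world axes, zero at the start; "moment": the same for the moment, N m; "grip_width": finger opening in m.
Only numpy, scipy, OpenCV 4.12 (cv2) and the standard library are available. Lean on these libraries where they do the work, as an engineer would, in place of code of your own. Each camera call takes 0.05 s, during which the arm holds its last target.

## Task

On the bench warming plate the small pan was left with its handle sticking out over the front, so the clear cover cannot come down. Turn the pan on the spot, flat on its ring, until the handle lies wholly over the plate in the gap in front of the lidded pot, without touching or shifting the pot. Then bring the sprung cover down by its bar and ease it until it is fully shut instead of letting it drop or slam, leaving everything round the plate where it stands.

Things in the scene. Friction and masses are not known exactly. Their poses are not given: they have to be found in the camera images.
- warmer: White bench warming plate, 181 mm deep (its x) by 234 mm wide (its y), fixed, two black knobs in front; may be turned a little. Origin: on the worktop under its middle. Its x points from its front (robot's side) to its back, y to its left. Black glass top 45 mm above the origin. Free space under the shut cover: x -83 to 84 mm, y -111 to 111 mm, up to 83 mm above the glass
- ring_left (a point): Centre of the left marked ring (86 mm across) on the glass: 30 mm behind the plate's origin, 70 mm to the left, on the glass surface. The pan stands on one of the two rings, the pot on the other
- ring_right (a point): Centre of the right marked ring, 140 mm to the right of the left one
- pan_axis (a point): Loose open stainless pan, 72 mm across, 41 mm high, 0.32 kg (varies), with one long handle. The point lies on the pan's upright axis, 20 mm above its underside. Its own -x axis is the direction of the handle, seen from the pan's axis; z is up
- pan_grip (a point): Middle of the part of the black handle grip to take hold of: 125 mm from the pan's axis, 62 mm above the pan's underside. The grip is a straight level bar from 70 to 150 mm from the axis, 14 mm wide and 11 mm high, with nothing under it. Same axes as the pan
- pan_tip (a point): Outer end of the handle, 150 mm from the pan's axis, 62 mm above the pan's underside. The gap for the handle runs in front of the pot: about 30 degrees (17 to 42) forward, towards the robot, of the straight line from the pan's ring to the pot's ring
- pot_center (a point): Loose low stainless pot with a lid, 71 mm across, on the other ring; 39 mm high, with a black knob in the middle of the lid up to 51 mm. The point lies on its axis, 20 mm above its underside. It stays where it is
- cover (a joint): Clear box-shaped cover in a grey frame, hinged along the back of the plate: 0 rad is fully shut (a hard stop), 1.72 the open stop, leaning back a little, where it starts and stays by its weight. Its closing spring is always on; below about 1.55 rad spring and weight pull it shut and it slams if let go. Near shut it pulls down with about 3 N at the bar
- cover_hinge (a point): Middle of the cover's hinge line, 90 mm behind the plate's origin and 90 mm above the worktop. The line runs along the plate's y axis; the cover opens upward and back
- cover_bar (a point): Middle of the round steel bar (12 mm thick, 128 mm between end posts, parallel to the hinge line, 45 mm off the cover's front panel) that moves the cover. At joint value a it is -222 cos(a) + 15 sin(a) mm along the plate's x and 222 sin(a) + 15 cos(a) mm above the hinge. It can turn in a grasp made from above, so the hand need not tilt as the cover swings
- timer_center (a point): Bystander, not to be moved: digital timer, white, 64 x 70 x 19 mm, lying flat. The point is its centre
- cup_center (a point): Bystander, not to be moved: lidded specimen cup with an orange lid, 68 mm across, 72 mm high. The point is its centre
- slide_box_center (a point): Bystander, not to be moved: blue slide box, 75 x 102 x 33 mm, closed. The point is its centre
- tape_roll_center (a point): Bystander, not to be moved: roll of tan tape lying flat, 96 mm across, 48 mm high. The point is its centre

How it is judged:
On the way:
1. with the cover still up, the pan stands on its ring with the whole handle over the plate, clear of the pot ((horizontal distance between pan_axis and ring_left below 0.015 m or horizontal distance between pan_axis and ring_right below 0.015 m) and x of pan_tip in the frame of warmer between -0.073 and 0.08 m and y of pan_tip in the frame of warmer between -0.1 and 0.1 m and horizontal distance between pan_tip and pot_center above 0.045 m and angle between pan_axis's own z axis and vertical below 0.06 rad and value of joint cover above 1.3 rad), for 0.2 s.
At the end, for the whole second after the job is handed in: Cover fully shut (under 0.03 rad); the pan flat, its axis within 15 mm of a ring's centre; handle tip from 73 mm before to 80 mm behind the plate's middle and within 100 mm sideways, over 45 mm from the pot's axis; pan and pot apart; pot within 15 mm, bystanders within 30 mm of their starts ((horizontal distance between pan_axis and ring_left below 0.015 m or horizontal distance between pan_axis and ring_right below 0.015 m) and x of pan_tip in the frame of warmer between -0.073 and 0.08 m and y of pan_tip in the frame of warmer between -0.1 and 0.1 m and horizontal distance between pan_tip and pot_center above 0.045 m and angle between pan_axis's own z axis and vertical below 0.06 rad and value of joint cover below 0.03 rad and contact force between pan and pot below 0.2 N and distance of pot_center from where it was at the start of the episode below 0.015 m and distance of each of timer_center, cup_center, slide_box_center, tape_roll_center from where it was at the start of the episode below 0.03 m); the robot touches nothing.
It fails at once if the cover drops or slams (falls faster than 1.5 rad/s) (value of joint cover below 1.2 rad and velocity of joint cover below -1.5 rad/s).
It fails at once if the pan is lifted off its ring or tipped (z of pan_axis in the frame of warmer above 0.077 m or angle between pan_axis's own z axis and vertical above 0.2 rad).
It fails at once if the pan is dragged off its ring (over 30 mm) (not (horizontal distance between pan_axis and ring_left below 0.03 m or horizontal distance between pan_axis and ring_right below 0.03 m)).
It fails at once if the pan knocks against the pot, or the pot is shifted (over 15 mm) (contact force between pan and pot above 0.5 N or distance of pot_center from where it was at the start of the episode above 0.015 m).
It fails at once if a bystander is moved (over 30 mm) (distance of any of timer_center, cup_center, slide_box_center, tape_roll_center from where it was at the start of the episode above 0.03 m).
It also fails if it takes over 64 s, if anything falls off the work surface, if the arm or the gripper's body presses on something with over 40 N, if the wrist force passes 120 N, or if a joint passes its speed limit or range.

## Working session

There is one attempt and no reset: what is moved stays moved. The work goes in short steps, Python scripts to look and compute and a tool call to move; the robot and the scene stay as the last step left them, time stands still between calls to the robot, and variables do not carry over. Pictures are saved under pics/ and viewed, and the job is handed in when it is done.

Besides the shell and the picture viewer there is one more tool, called after "Emit:" by a JSON object that holds its "method" and its "body", one argument or row to a line. apply_moves: Moves the arm, as the interface text tells. Its arguments: {"type":"object","properties":{"series":{"type":"array"},"force":{"type":"number"}},"required":["series"]}

```bash
ls; mkdir -p pics
python3 - <<'E'
from station import sensors, read_camera, camera_model, order, r
import cv2
for n in ("side","top"):
    im=read_camera(n); cv2.imwrite(f"pics/{n}0.png",im[:,:,::-1]); print(camera_model(n))
print(sensors.get_state()); print(r.grip_point_offset)
E
```

```text
pics
{'K': array([[462.99848911,   0.        , 262.85861369],
       [  0.        , 462.99848911, 190.39454977],
       [  0.        ,   0.        ,   1.        ]]), 'k1': -0.1635711705790069, 'rvec': array([ 1.98487874, -0.72358586,  0.4508163 ]), 'tvec': array([-0.35803847,  0.26961877,  1.08939891])}
{'K': array([[486.7929354 ,   0.        , 257.14258678],
       [  0.        , 486.7929354 , 189.96976093],
       [  0.        ,   0.        ,   1.        ]]), 'k1': -0.15783796742444509, 'rvec': array([ 2.19000877, -2.20243147,  0.05366002]), 'tvec': array([0.06784111, 0.5035992 , 1.59938692])}
{'time': 0.1, 'qpos': array([ 9.45483746e-01,  5.28379988e-01,  1.43380279e+00, -2.13597379e-06,
        1.18140630e+00, -1.78471829e-01]), 'qvel': array([ 0.00090086, -0.00076387, -0.00229544,  0.00185774, -0.0015277 ,
       -0.00143817]), 'effort': array([ 2.96847338e-04, -4.43302774e+01, -1.78586429e+01, -2.51540150e-04,
        3.83636696e-03,  4.70378211e-06]), 'eef_pos': array([0.26960244, 0.56306015, 0.19871827]), 'eef_rot': array([[ 4.32116753e-01,  9.01816916e-01, -1.16700299e-03],
       [ 9.01815530e-01, -4.32118185e-01, -1.61981342e-03],
       [-1.96505836e-03, -3.52472900e-04, -9.99998007e-01]]), 'ft_force': array([ 0.56748437, -0.22448449,  0.01395891]), 'moment': array([-0.06609328,  0.0126564 , -0.03595429]), 'grip_width': 0.08556635700095072}
0.0187
```

View pics/side0.png

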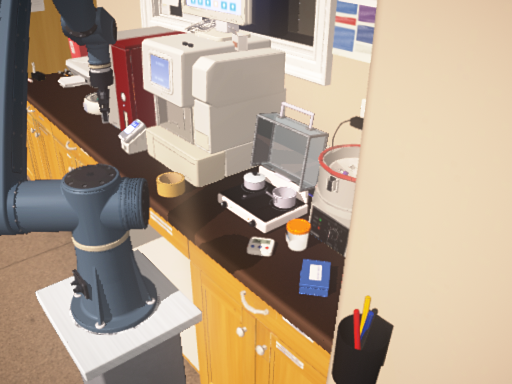

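View pics/top0.png

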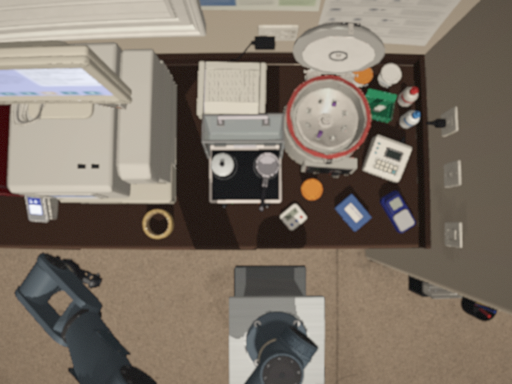

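The pot (with its black knob) is on the left ring at about (223,165) in the top view. The pan is on the right ring at about (266,165), with its handle reaching forward to about (264,207). I'll zoom in on both views.

Run:
```python
import cv2
t=cv2.imread("pics/top0.png")[100:225,190:340]; cv2.imwrite("pics/topz.png",cv2.resize(t,None,fx=5,fy=4.8 and 5,interpolation=cv2.INTER_CUBIC)[:600])
s=cv2.imread("pics/side0.png")[95:260,200:360]; cv2.imwrite("pics/sidez.png",cv2.resize(s,None,fx=3.6,fy=3.6,interpolation=cv2.INTER_CUBIC))
```

```text
(no output)
```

View pics/topz.png

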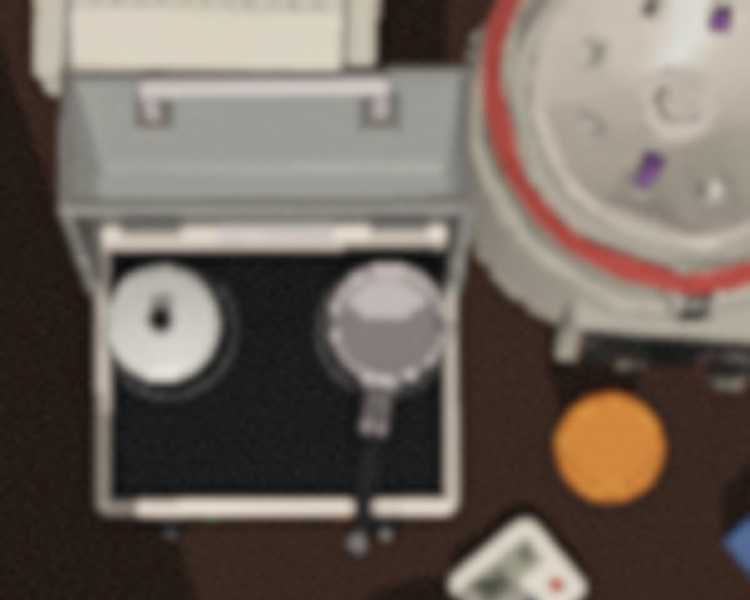

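View pics/sidez.png

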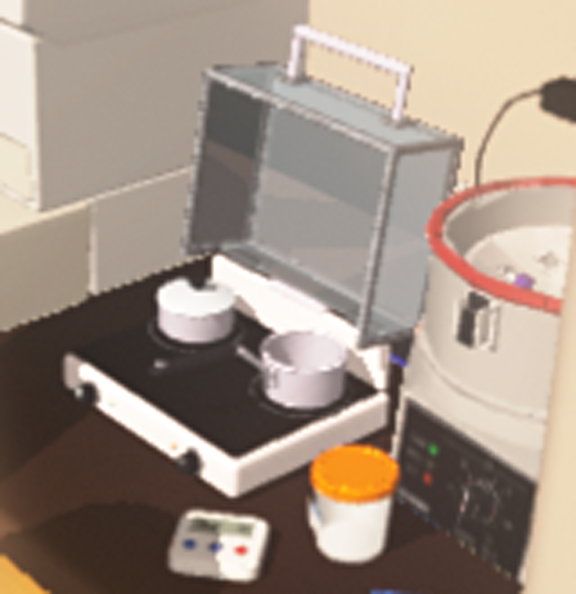

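```bash
cat > h.py <<'E'
import numpy as np, cv2
from scipy.optimize import least_squares
from station import sensors, read_camera, camera_model, order, r
def proj(n,P):
    m=camera_model(n); R,_=cv2.Rodrigues(m["rvec"])
    d=np.array([m["k1"],0,0,0,0.])
    return cv2.projectPoints(np.asarray(P,float).reshape(-1,1,3),m["rvec"],m["tvec"],m["K"],d)[0].reshape(-1,2)
def back(n,uv,z):
    f=lambda p: proj(n,[[p[0],p[1],z]])[0]-uv
    return least_squares(f,[0.6,0.0]).x
def tri(uvs): # dict name->uv
    return least_squares(lambda p: np.concatenate([proj(n,[p])[0]-uv for n,uv in uvs.items()]),[0.6,0,0.1])
def W(w,P):
    P=np.atleast_2d(P).astype(float); c,s=np.cos(w[2]),np.sin(w[2])
    return np.c_[w[0]+c*P[:,0]-s*P[:,1], w[1]+s*P[:,0]+c*P[:,1], P[:,2]]
def bar(a): return np.array([.09-.222*np.cos(a)+.015*np.sin(a),0,.09+.222*np.sin(a)+.015*np.cos(a)])
E
python3 - <<'E'
from h import *
tz=lambda u,v:np.array([190+(u+.5)/5-.5,100+(v+.5)/5-.5])
sz=lambda u,v:np.array([200+(u+.5)/3.6-.5,95+(v+.5)/3.6-.5])
b=bar(1.72)
print(b)
obs=[("top",b+[0,.064,0],tz(140,88)),("top",b-[0,.064,0],tz(390,88)),
("side",b+[0,.064,0],sz(300,35)),("side",b-[0,.064,0],sz(408,72)),
("top",[-.0905,.117,.045],tz(96,508)),("top",[-.0905,-.117,.045],tz(458,508)),
("side",[-.0905,-.117,.045],sz(236,458)),("side",[-.0905,.117,.045],sz(66,355)),]
f=lambda w:np.concatenate([proj(n,W(w,p))[0]-uv for n,p,uv in obs])
s=least_squares(f,[.6,0,0],loss='soft_l1');w=s.x
print(w,f(w).reshape(-1,2).round(1))
print("pot knob",back("top",tz(160,318),.096),"exp",W(w,[.03,.07,0]))
print("pan rim",back("top",tz(386,322),.086),"exp",W(w,[.03,-.07,0]))
print("tip",back("top",tz(357,545),.107))
print("tip tri",tri({"top":tz(357,543)}).x)
print("timer",back("top",tz(518,562),.019),"cup",back("top",tz(610,448),.072))
E
```

```text
[0.1378338  0.         0.30730377]
[0.55513919 0.10274159 0.00127004] [[ 1.9 -1.2]
 [-1.4 -1.6]
 [ 0.3 -0.9]
 [-0.3 -0.1]
 [ 0.8  0.7]
 [ 0.5  0.2]
 [-0.8  1.3]
 [-1.5 -1.4]]
pot knob [0.5849687  0.17652057] exp [[0.58505026 0.17277963 0.        ]]
pan rim [0.58258717 0.03389198] exp [[0.58522807 0.03277974 0.        ]]
tip [0.44120247 0.05328667]
tip tri [0.44275354 0.05308767 0.08107342]
timer [ 0.43032177 -0.05337351] cup [ 0.50251089 -0.10902924]
```

```bash
cat >> h.py <<'E'
w0=[.5551,.1027,.0013]
def overlay(w,pan,pot,out,a=1.72,ims=None):
    # pan=(x,y,ang of handle dir)
    th=np.linspace(0,2*np.pi,60); circ=lambda c,R,z:np.c_[c[0]+R*np.cos(th),c[1]+R*np.sin(th),0*th+z]
    d=np.array([np.cos(pan[2]),np.sin(pan[2])]); p=np.array(pan[:2]); hn=np.array([-d[1],d[0]])
    L=[(W(w,[[-.0905,-.117,.045],[-.0905,.117,.045],[.0905,.117,.045],[.0905,-.117,.045],[-.0905,-.117,.045]]),(0,255,0)),
     (circ(W(w,[.03,.07,0])[0],.043,.045),(0,255,255)),(circ(W(w,[.03,-.07,0])[0],.043,.045),(0,255,255)),
     (W(w,[bar(a)+[0,.064,0],bar(a)-[0,.064,0]]),(0,0,255)),
     (circ(p,.036,.086),(255,0,255)),(circ(p,.036,.045),(255,0,255)),
     (np.array([[*(p+d*.07),.107],[*(p+d*.15),.107]]),(255,128,0)),
     (circ(pot,.0355,.084),(255,255,0)),(circ(pot,.0355,.045),(255,255,0))]
    for n,(x,y,ww,hh),f in (("top",(190,80,160,145),4),("side",(190,95,170,165),3.5)):
        im=read_camera(n)[:,:,::-1] if ims is None else cv2.imread(ims[n])
        z=cv2.resize(im[y:y+hh,x:x+ww],None,fx=f,fy=f,interpolation=cv2.INTER_CUBIC).copy()
        cv2.imwrite(f"pics/{out}_{n}_raw.png",z)
        for P,c in L:
            q=((proj(n,P)+.5-[x,y])*f-.5).round().astype(int); cv2.polylines(z,[q.reshape(-1,1,2)],False,c,1)
        cv2.imwrite(f"pics/{out}_{n}.png",z)
E
python3 - <<'E'
from h import *
overlay(w0,(.5826,.0339,np.arctan2(.0194,-.1413)),(.585,.175),"ov0",ims={"top":"pics/top0.png","side":"pics/side0.png"})
E
```

```text
(no output)
```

View pics/ov0_top.png

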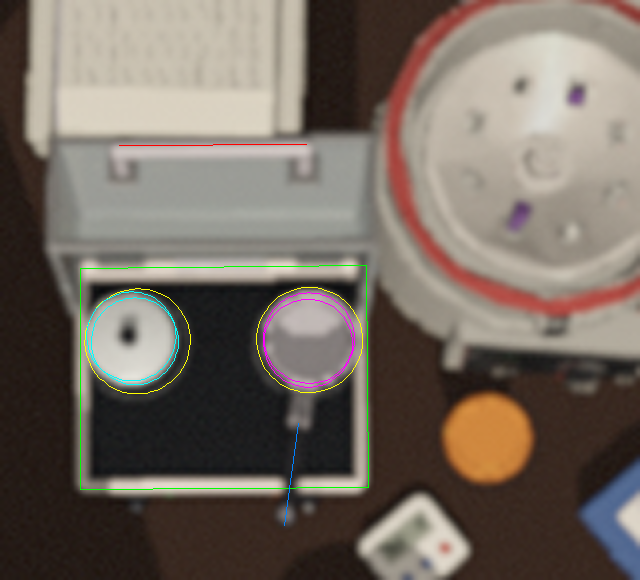

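View pics/ov0_side.png

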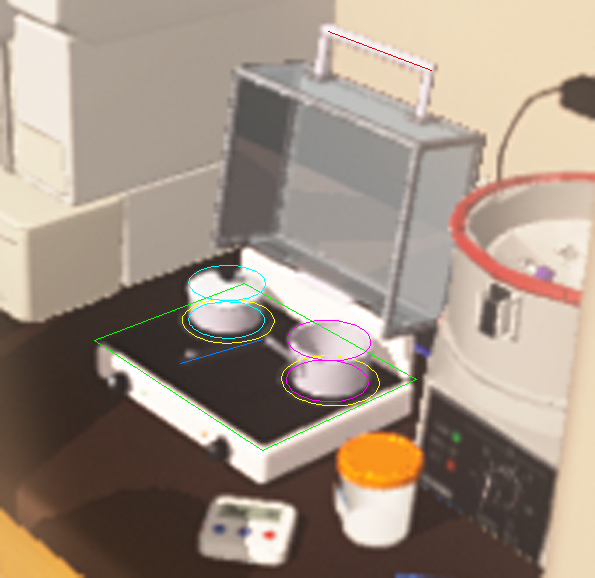

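Run:
```python
import cv2
t=cv2.imread("pics/top0.png"); s=cv2.imread("pics/side0.png")
cv2.imwrite("pics/tz2.png",cv2.resize(t[145:220,210:285],None,fx=8,fy=8,interpolation=cv2.INTER_LANCZOS4))
cv2.imwrite("pics/sz2.png",cv2.resize(s[165:225,220:320],None,fx=8,fy=8,interpolation=cv2.INTER_LANCZOS4))
```

```text
(no output)
```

View pics/tz2.png

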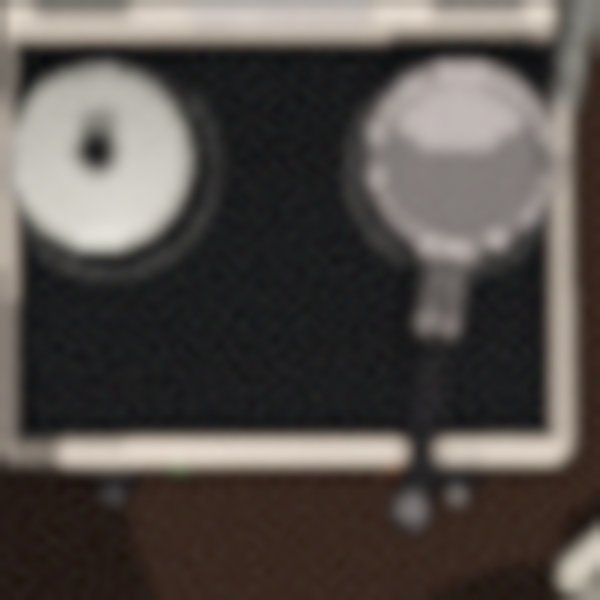

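View pics/sz2.png

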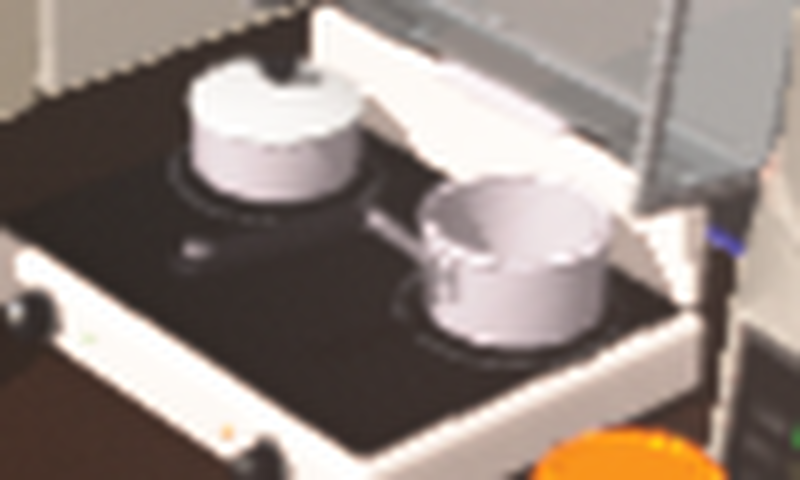

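```bash
cat > fit.py <<'E'
from h import *
TZ=lambda u:np.array([210+(u[0]+.5)/8-.5,145+(u[1]+.5)/8-.5])
SZ=lambda u:np.array([220+(u[0]+.5)/8-.5,165+(u[1]+.5)/8-.5])
Z={"top":TZ,"side":SZ}
th=np.linspace(0,2*np.pi,361)
def ext(n,c,R,z):
    q=proj(n,np.c_[c[0]+R*np.cos(th),c[1]+R*np.sin(th),0*th+z]); o=Z[n]([0,0]); q=(q-o)*8
    return dict(L=q[:,0].min(),R=q[:,0].max(),T=q[:,1].min(),B=q[:,1].max())
def fitc(obs):
    f=lambda p:np.array([ext(n,p,R,z)[k]-v for n,R,z,d in obs for k,v in d.items()])/8
    s=least_squares(f,[.58,.1]); return s.x,f(s.x).round(1)
E
python3 - <<'E'
from fit import *
for nm,o in {"pan":[("top",.036,.086,dict(L=370,R=552,T=58)),("side",.036,.086,dict(L=418,R=610,T=175,B=267))],
"panT":[("top",.036,.086,dict(L=370,R=552,T=58))],"panS":[("side",.036,.086,dict(L=418,R=610,T=175,B=267))],
"pot":[("top",.0355,.083,dict(L=12,R=195,B=257)),("side",.0355,.083,dict(L=187,R=365)),("side",.0355,.045,dict(B=203))],
"ringL":[("top",.043,.045,dict(R=220,B=282)),("side",.043,.045,dict(L=168,R=380,B=217))],
"ringR":[("top",.043,.045,dict(L=343,B=275)),("side",.043,.045,dict(L=392,B=365))]}.items():
    print(nm,*fitc(o))
print(W(w0,[[.03,.07,0],[.03,-.07,0]]))
t=tri({"top":TZ([412,508]),"side":SZ([196,248])}); print("tip",t.x,t.fun)
for z in (.107,.102,.112): print(back("top",TZ([412,508]),z),back("side",SZ([196,248]),z))
# bar
tz=lambda u,v:np.array([190+(u+.5)/5-.5,100+(v+.5)/5-.5])
sz=lambda u,v:np.array([200+(u+.5)/3.6-.5,95+(v+.5)/3.6-.5])
t=tri({"top":tz(142,88),"side":sz(300,35)});print("barL",t.x,t.fun)
t=tri({"top":tz(388,88),"side":sz(408,72)});print("barR",t.x,t.fun)
print(W(w0,[bar(1.72)+[0,.064,0],bar(1.72)-[0,.064,0]]))
E
```

```text
pan [0.58345622 0.03273607] [-0.  -0.   0.6  0.4  0.1 -0.4 -0.3]
panT [0.58547312 0.03263528] [ 0. -0.  0.]
panS [0.58128158 0.03152494] [ 0.1 -0.1 -0.1  0.1]
pot [0.5818829 0.174861 ] [ 0.2 -0.4 -1.  -0.2 -0.5  1.5]
ringL [0.58102774 0.17361406] [-0.2 -0.6 -0.1 -0.3  1.1]
ringR [0.58180556 0.03649352] [ 0.1 -0.2 -0.2  0.1]
[[0.58500897 0.17273894 0.        ]
 [0.58519097 0.03273906 0.        ]]
tip [0.44328926 0.05274117 0.11385438] [ 0.1257943  -0.16179415 -0.18919925  0.00323883]
[0.44287345 0.05308226] [0.45118122 0.06172632]
[0.44293401 0.05304466] [0.45662169 0.06851696]
[0.44281289 0.05311987] [0.44574075 0.05493569]
barL [0.69161471 0.17006118 0.30345204] [ 0.42830718 -0.49143879 -0.7475144   0.0468558 ]
barR [0.68896539 0.03559632 0.30872609] [ 0.25560379 -0.26897702 -0.39956167  0.03881149]
[[0.69285049 0.16687913 0.30730377]
 [0.69301689 0.03887924 0.30730377]]
```

```bash
cat > mv.py <<'E'
import numpy as np
def rows(cur,tg):
    """cur=(x,y,z,psi deg) commanded; tg list of (x,y,z,psi)"""
    p=np.radians(cur[3]); c,s=np.cos(p),np.sin(p)
    for t in tg:
        d=np.array(t[:3])-cur[:3]
        print([0,0,round(-np.radians(t[3]-cur[3]),3),round(1e3*(c*d[0]+s*d[1]),1),round(1e3*(s*d[0]-c*d[1]),1),round(-1e3*d[2],1)])
E
python3 - <<'E'
from mv import *
rows((.27,.564,.2,64.4),[(.4596,.0506,.2,81.9)])
from h import *
for n in("tape",): print(back("top",[157,224],.048),back("top",[175,198],.05))
E
```

```text
[0, 0, np.float64(-0.305), np.float64(-381.1), np.float64(392.8), np.float64(-0.0)]
[0.3932756  0.39123922] [0.47753263 0.3317911 ]
```

Emit:
{"method": "apply_moves", "body": {
  "series": [
    [0,0,-0.02,-15,15,0,1],
    [0,0,-0.05,-42,43,0,1],
    [0,0,-0.08,-70,72,0,1],
    [0,0,-0.1,-98,101,0,1],
    [0,0,-0.12,-126,130,0,1],
    [0,0,-0.15,-154,159,0,1],
    [0,0,-0.17,-182,188,0,1],
    [0,0,-0.2,-210,217,0,1]
  ]
}}

```text
time: 0.77
eef_pos: [0.3749, 0.2786, 0.1994]
eef_rot: [[0.243, 0.97, -0.0], [0.97, -0.243, -0.0], [-0.0, -0.0, -1.0]]
ft_force: [1.7, 0.2, 0.2]
grip_width: 0.0856
```

```bash
cat >> mv.py <<'E'
def adv(cur,row):
    p=np.radians(cur[3]); c,s=np.cos(p),np.sin(p)
    x,y,z=np.array(row[3:6])/1e3
    return (cur[0]+c*x+s*y,cur[1]+s*x-c*y,cur[2]-z,cur[3]-np.degrees(row[2]))
E
python3 - <<'E'
from mv import *
c=adv((.27,.564,.2,64.4),[0,0,-.2,-210,217,0]); print(c)
rows(c,[(.4596,.0506,.17,81.9),(.4596,.0506,.14,81.9)])
E
```

```text
(np.float64(0.3749596509814934), np.float64(0.28085256196489594), np.float64(0.2), np.float64(75.85915590261646))
[0, 0, np.float64(-0.105), np.float64(-202.6), np.float64(138.3), np.float64(30.0)]
[0, 0, np.float64(-0.105), np.float64(-202.6), np.float64(138.3), np.float64(60.0)]
```

Emit:
{"method": "apply_moves", "body": {
  "series": [
    [0,0,-0.02,-30,20,0,0],
    [0,0,-0.04,-60,41,0,0],
    [0,0,-0.05,-90,61,5,0],
    [0,0,-0.07,-120,82,10,0],
    [0,0,-0.08,-150,102,20,0],
    [0,0,-0.1,-180,123,30,0],
    [0,0,-0.105,-198,135,40,0],
    [0,0,-0.105,-202.6,138.3,50,0]
  ]
}}

```text
time: 1.43
eef_pos: [0.4617, 0.0467, 0.1492]
eef_rot: [[0.145, 0.989, 0.002], [0.989, -0.145, -0.001], [-0.001, 0.002, -1.0]]
ft_force: [1.2, 0.8, 0.1]
grip_width: 0.0425
```

Run:
```python
from h import *
s=sensors.get_state(); print(s["eef_pos"],s["eef_rot"].round(3),s["grip_width"],s["ft_force"])
overlay((.5525,.104,0),(.5834,.033,np.radians(171.9)),(.583,.1745),"g1")
```

```text
[0.46165245 0.04672953 0.14918773] [[ 0.145  0.989  0.002]
 [ 0.989 -0.145 -0.001]
 [-0.001  0.002 -1.   ]] 0.04252060045369894 [1.19117873 0.76452839 0.05089377]
```

View pics/g1_side.png

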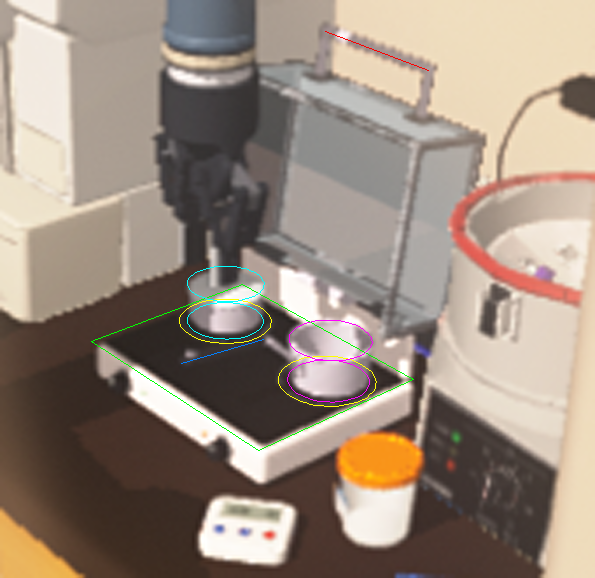

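View pics/g1_top.png

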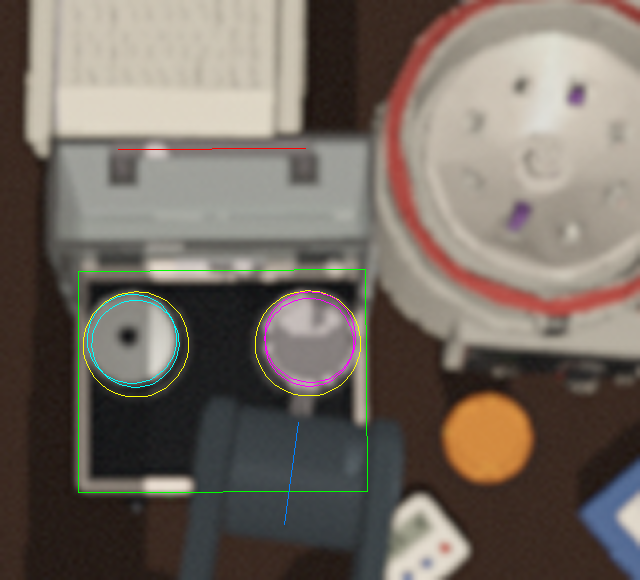

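Emit:
{"method": "apply_moves", "body": {
  "series": [
    [0,0,0,0,0,8,0],
    [0,0,0,0,0,18,0],
    [0,0,0,0,0,28,0],
    [0,0,0,0,0,38,0],
    [0,0,0,0,0,48,0],
    [0,0,0,0,0,55,0],
    [0,0,0,0,0,58,0],
    [0,0,0,0,0,58,0]
  ]
}}

```text
time: 2.2
eef_pos: [0.4589, 0.051, 0.0911]
eef_rot: [[0.14, 0.99, -0.001], [0.99, -0.14, 0.0], [0.0, -0.001, -1.0]]
ft_force: [0.3, -0.3, 0.4]
grip_width: 0.0428
```

Run:
```python
from h import *
im=read_camera("side"); cv2.imwrite("pics/s2.png",cv2.resize(im[150:225,220:320,::-1],None,fx=7,fy=7,interpolation=cv2.INTER_CUBIC))
s=sensors.get_state(); print(s["eef_pos"],s["grip_width"],s["ft_force"])
p=s["eef_pos"]; q=proj("side",[p, p+[0,0,.0187]]); print(((q-[220,150])*7).round())
```

```text
[0.45939236 0.05080882 0.09159176] 0.04284490218547677 [ 0.75335231 -0.60696771 -0.44264543]
[[200. 355.]
 [201. 316.]]
```

View pics/s2.png

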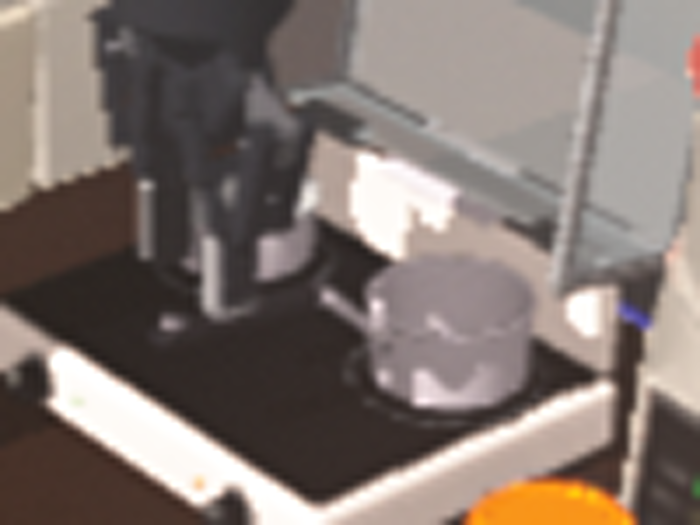

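Emit:
{"method": "apply_moves", "body": {
  "series": [
    [0,0,0,0,0,0,-0.2],
    [0,0,0,0,0,0,-0.4],
    [0,0,0,0,0,0,-0.6],
    [0,0,0,0,0,0,-0.8],
    [0,0,0,0,0,0,-1],
    [0,0,0,0,0,0,-1],
    [0,0,0,0,0,0,-1]
  ],
  "force": 30
}}

```text
time: 2.83
eef_pos: [0.4596, 0.0502, 0.0917]
eef_rot: [[0.141, 0.99, 0.0], [0.99, -0.141, -0.0], [-0.0, 0.0, -1.0]]
ft_force: [0.3, -0.0, -0.7]
grip_width: 0.0003
```

Run:
```python
from h import *
for n,(x,y) in {"side":(220,150),"top":(210,145)}.items():
    im=read_camera(n); cv2.imwrite(f"pics/{n}3.png",cv2.resize(im[y:y+75,x:x+100,::-1],None,fx=7,fy=7,interpolation=cv2.INTER_CUBIC))
s=sensors.get_state(); print(s["eef_pos"],s["grip_width"],s["ft_force"],s["moment"])
```

```text
[0.459597   0.05020769 0.09162619] 0.0001986855698397877 [-0.40129302  0.83809763  0.88048612] [ 0.00226408  0.0100872  -0.01941294]
```

View pics/side3.png

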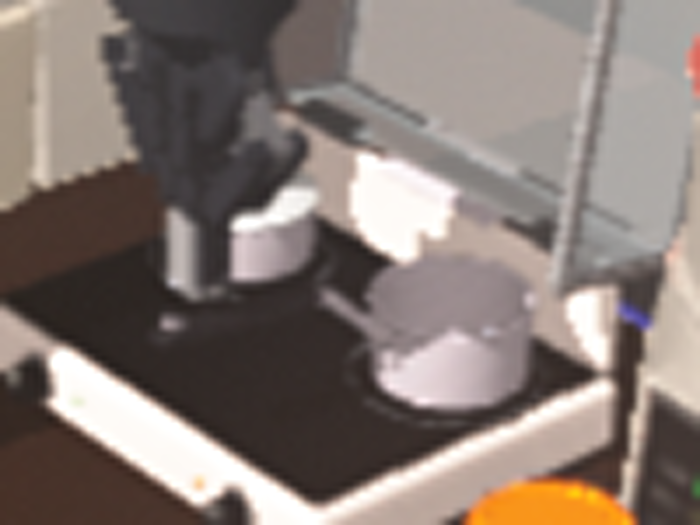

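The gripper closed fully to 0 mm, so it missed the handle. In the side view the finger tips sit at about (190,298), well above the projected TCP at (200,355). I'll check the top view and the gripper's real position.

Run:
```python
from h import *
s=sensors.get_state(); p=s["eef_pos"]; Rr=s["eef_rot"]
print(p,s["qpos"])
for n,(x,y) in {"side":(220,150),"top":(210,145)}.items():
    im=cv2.imread(f"pics/{n}3.png")
    for k in np.arange(0,.13,.01):
        q=((proj(n,[p-Rr[:,2]*k])[0]-[x,y]+.5)*7).astype(int); cv2.circle(im,tuple(int(v) for v in q),3,(0,0,255) if k==0 else (0,255,0),-1)
    cv2.imwrite(f"pics/{n}3b.png",im)
```

```text
[0.459597   0.05020769 0.09162619] [-1.33641834e-01  4.95938331e-01  1.93511264e+00 -5.99956471e-06
  7.10512412e-01 -1.56258486e+00]
```

View pics/side3b.png

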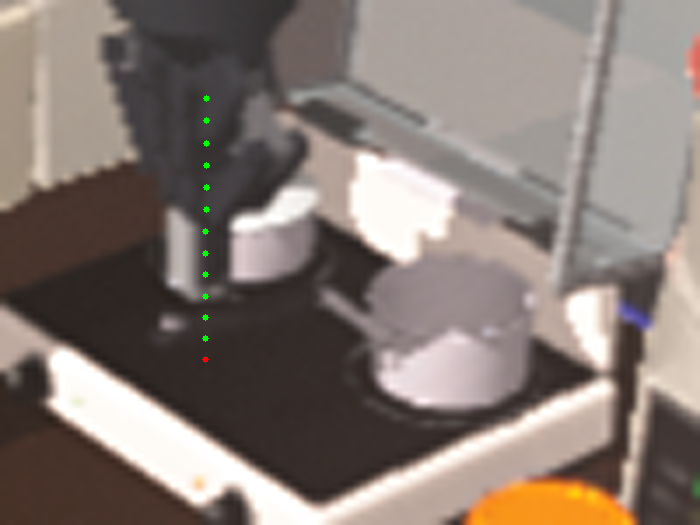

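View pics/top3b.png

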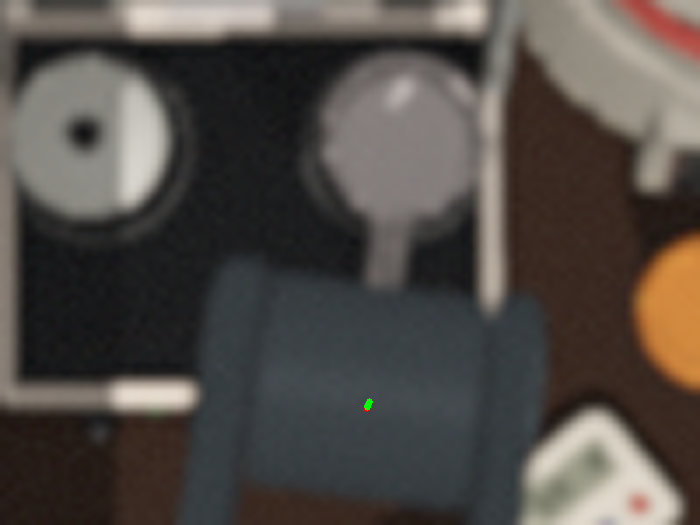

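Run:
```python
import cv2,numpy as np
im=cv2.imread("pics/side3.png")[200:400,120:320].astype(float)
o=(255*(np.clip(im/255,0,1))**.4).astype(np.uint8)
cv2.imwrite("pics/s3g.png",cv2.resize(o,None,fx=3,fy=3,interpolation=cv2.INTER_CUBIC))
```

```text
(no output)
```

View pics/s3g.png

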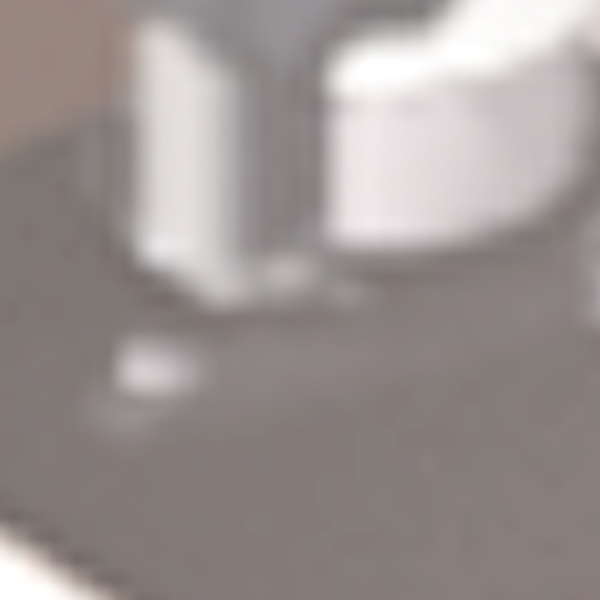

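Run:
```python
from h import *
p=np.array([.2696,.563,.1987])
for n,(x,y) in {"side":(60,50),"top":(30,220)}.items():
    im=cv2.resize(cv2.imread(f"pics/{n}0.png")[y:y+100,x:x+100],None,fx=6,fy=6,interpolation=cv2.INTER_CUBIC)
    for k in np.arange(0,.2,.02):
        q=((proj(n,[p+[0,0,k]])[0]-[x,y]+.5)*6).astype(int); cv2.circle(im,tuple(int(v) for v in q),3,(0,0,255) if k==0 else (0,255,0),-1)
    cv2.imwrite(f"pics/{n}0b.png",im)
```

```text
(no output)
```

View pics/side0b.png

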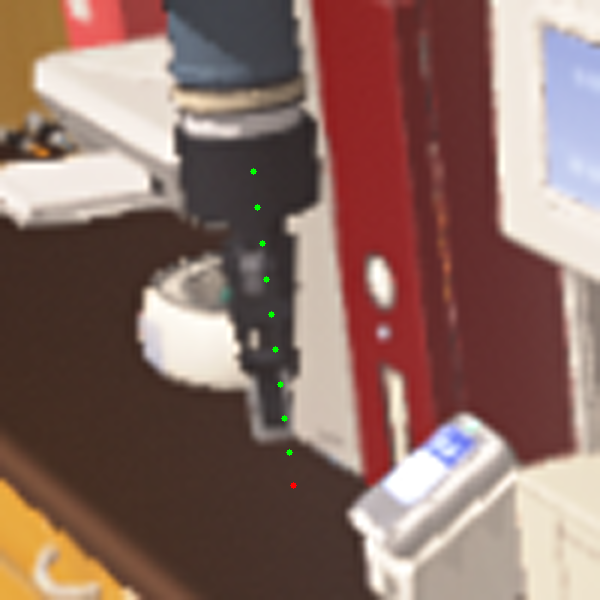

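View pics/top0b.png

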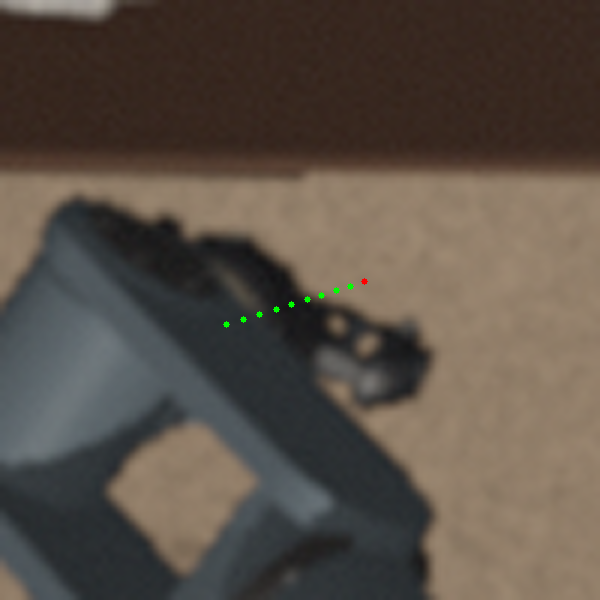

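Run:
```python
from h import *
for n in("side","top"):
    m=camera_model(n);R=cv2.Rodrigues(m["rvec"])[0];print(n,"C",(-R.T@m["tvec"]).round(3),"fwd",R[2].round(3))
p=np.array([.2696,.563,.1987]); xh=np.array([.432,.902,0]);yh=np.array([.902,-.432,0])
for n,(x,y) in {"side":(60,50),"top":(30,220)}.items():
    im=cv2.imread(f"pics/{n}0b.png")
    for sg,c in((1,(255,255,0)),(-1,(255,0,255))):
        for off in (.0425,.057):
            P=[p+xh*sg*off+yh*w+[0,0,h] for w,h in ((-.011,.013),(.011,.013),(.011,.06),(-.011,.06),(-.011,.013))]
            q=((proj(n,P)-[x,y]+.5)*6).astype(int); cv2.polylines(im,[q.reshape(-1,1,2)],False,c,1)
    cv2.imwrite(f"pics/{n}0c.png",im)
```

```text
side C [-0.275 -0.844  0.774] fwd [ 0.577  0.655 -0.488]
top C [0.425 0.064 1.622] fwd [ 0.049  0.    -0.999]
```

View pics/side0c.png

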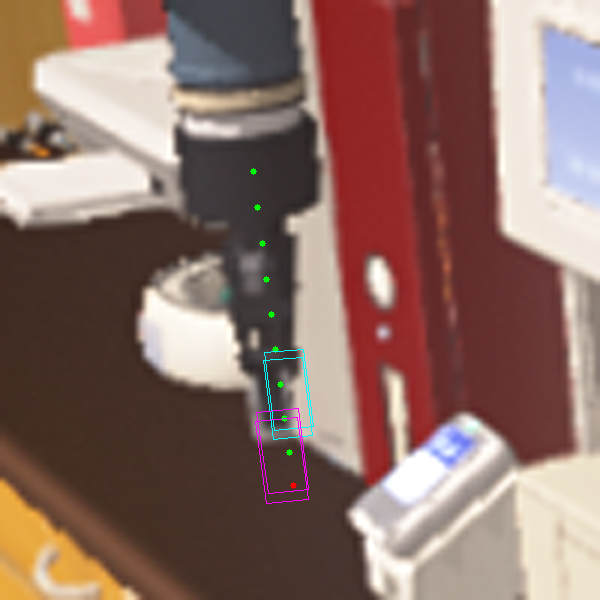

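View pics/top0c.png

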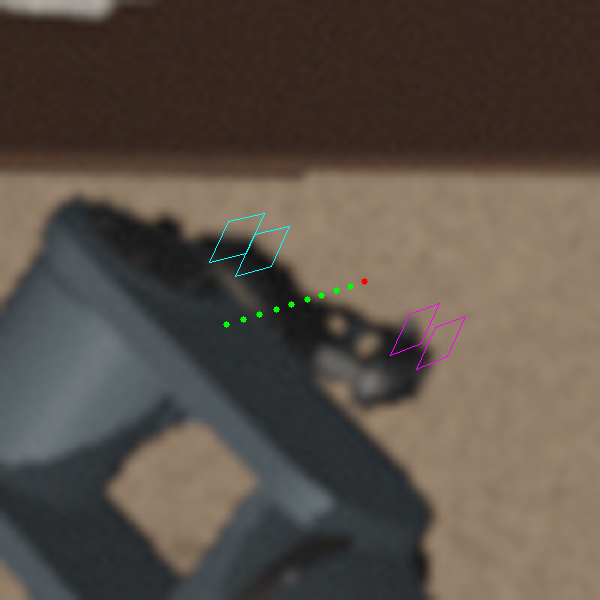

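The finger tips appear about 25 mm higher than the reported TCP in both the start and current pictures, so the jaws closed above the handle. I'll reopen and go 26 mm lower. That's safe even if the report is right, because the body would still be above the handle.

Emit:
{"method": "apply_moves", "body": {
  "series": [
    [0,0,0,0,0,0,0],
    [0,0,0,0,0,0,0],
    [0,0,0,0,0,0,0],
    [0,0,0,0,0,0,0],
    [0,0,0,0,0,8,0],
    [0,0,0,0,0,17,0],
    [0,0,0,0,0,26,0],
    [0,0,0,0,0,26,0]
  ]
}}

```text
time: 3.6
eef_pos: [0.458, 0.0504, 0.0636]
eef_rot: [[0.141, 0.99, -0.004], [0.99, -0.141, 0.001], [-0.0, -0.004, -1.0]]
ft_force: [0.0, -0.4, -0.8]
grip_width: 0.0428
```

Run:
```python
from h import *
im=read_camera("side"); z=cv2.resize(im[150:225,220:320,::-1],None,fx=7,fy=7,interpolation=cv2.INTER_CUBIC)
z=(255*(z/255.)**.6).astype(np.uint8); cv2.imwrite("pics/s4.png",z)
s=sensors.get_state(); print(s["eef_pos"],s["grip_width"],s["ft_force"])
```

```text
[0.45836374 0.05036399 0.06417935] 0.04283314380940859 [-0.21490988 -0.51421183  0.18038578]
```

View pics/s4.png

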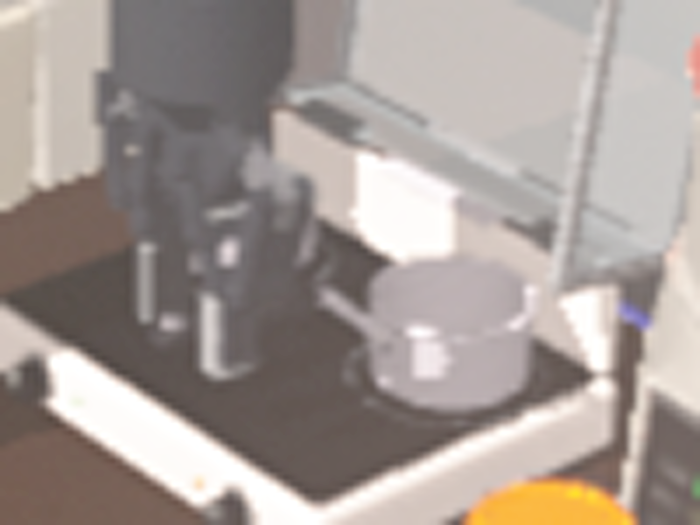

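Emit:
{"method": "apply_moves", "body": {
  "series": [
    [0,0,0,0,0,0,-0.2],
    [0,0,0,0,0,0,-0.4],
    [0,0,0,0,0,0,-0.6],
    [0,0,0,0,0,0,-0.8],
    [0,0,0,0,0,0,-1],
    [0,0,0,0,0,0,-1]
  ],
  "force": 30
}}

```text
time: 4.15
eef_pos: [0.4598, 0.05, 0.0659]
eef_rot: [[0.142, 0.99, 0.001], [0.99, -0.142, -0.0], [-0.0, 0.001, -1.0]]
ft_force: [0.5, -1.5, 0.2]
grip_width: 0.013
```

Run:
```python
from h import *
im=read_camera("side"); z=cv2.resize(im[150:225,220:320,::-1],None,fx=7,fy=7,interpolation=cv2.INTER_CUBIC)
z=(255*(z/255.)**.6).astype(np.uint8); cv2.imwrite("pics/s5.png",z)
im=read_camera("top"); cv2.imwrite("pics/t5.png",cv2.resize(im[145:220,210:285,::-1],None,fx=8,fy=8,interpolation=cv2.INTER_CUBIC))
s=sensors.get_state(); print(s["eef_pos"],s["grip_width"],s["ft_force"],s["moment"])
```

```text
[0.45973086 0.05005134 0.06579828] 0.013109619535112763 [-1.00033414 -2.48255528 -0.33310644] [-0.36119926  0.07588879 -0.21120253]
```

View pics/s5.png

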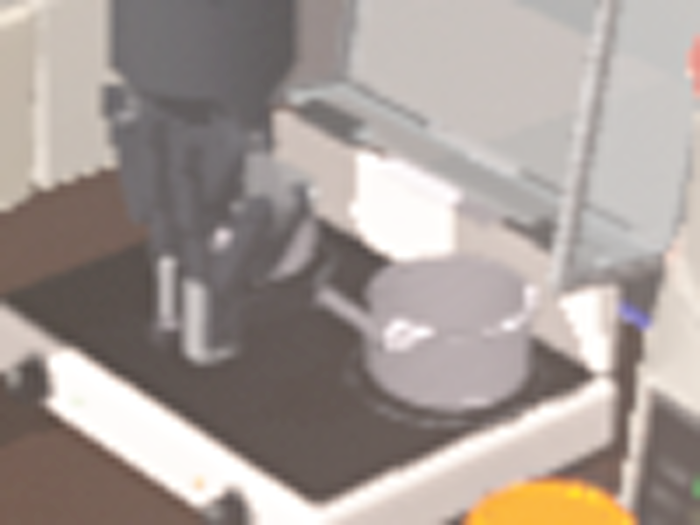

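View pics/t5.png

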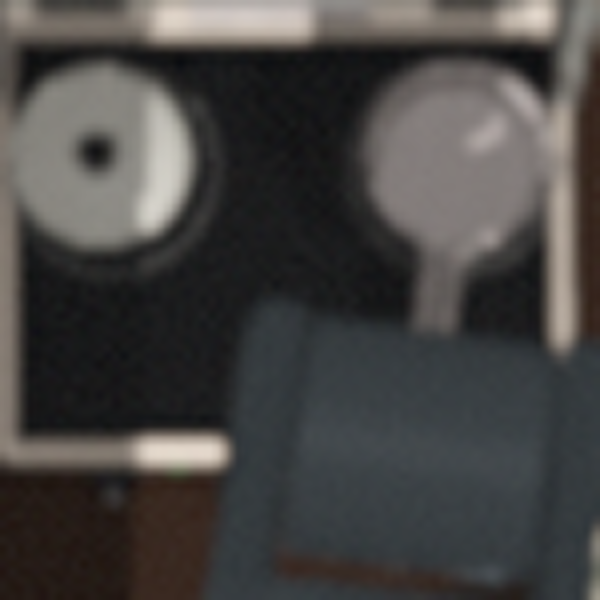

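Run:
```python
from mv import *
A=np.array([.5834,.033]); rho=.125
def pose(al): return (A[0]+rho*np.cos(np.radians(al)),A[1]+rho*np.sin(np.radians(al)),.066,al-90)
al=171.9
for k in range(3):
    cur=pose(al); st=[.8,2.8,5.3,8.1,10.9,13.7,16.2,17.3]
    rows(cur,[pose(al-s) for s in st]); al-=17.3; print()
```

```text
[0, 0, np.float64(0.014), np.float64(1.7), np.float64(0.0), np.float64(-0.0)]
[0, 0, np.float64(0.049), np.float64(6.1), np.float64(0.1), np.float64(-0.0)]
[0, 0, np.float64(0.093), np.float64(11.5), np.float64(0.5), np.float64(-0.0)]
[0, 0, np.float64(0.141), np.float64(17.6), np.float64(1.2), np.float64(-0.0)]
[0, 0, np.float64(0.19), np.float64(23.6), np.float64(2.3), np.float64(-0.0)]
[0, 0, np.float64(0.239), np.float64(29.6), np.float64(3.6), np.float64(-0.0)]
[0, 0, np.float64(0.283), np.float64(34.9), np.float64(5.0), np.float64(-0.0)]
[0, 0, np.float64(0.302), np.float64(37.2), np.float64(5.7), np.float64(-0.0)]

[0, 0, np.float64(0.014), np.float64(1.7), np.float64(0.0), np.float64(-0.0)]
[0, 0, np.float64(0.049), np.float64(6.1), np.float64(0.1), np.float64(-0.0)]
[0, 0, np.float64(0.093), np.float64(11.5), np.float64(0.5), np.float64(-0.0)]
[0, 0, np.float64(0.141), np.float64(17.6), np.float64(1.2), np.float64(-0.0)]
[0, 0, np.float64(0.19), np.float64(23.6), np.float64(2.3), np.float64(-0.0)]
[0, 0, np.float64(0.239), np.float64(29.6), np.float64(3.6), np.float64(-0.0)]
[0, 0, np.float64(0.283), np.float64(34.9), np.float64(5.0), np.float64(-0.0)]
[0, 0, np.float64(0.302), np.float64(37.2), np.float64(5.7), np.float64(-0.0)]

[0, 0, np.float64(0.014), np.float64(1.7), np.float64(0.0), np.float64(-0.0)]
[0, 0, np.float64(0.049), np.float64(6.1), np.float64(0.1), np.float64(-0.0)]
[0, 0, np.float64(0.093), np.float64(11.5), np.float64(0.5), np.float64(-0.0)]
[0, 0, np.float64(0.141), np.float64(17.6), np.float64(1.2), np.float64(-0.0)]
[0, 0, np.float64(0.19), np.float64(23.6), np.float64(2.3), np.float64(-0.0)]
[0, 0, np.float64(0.239), np.float64(29.6), np.float64(3.6), np.float64(-0.0)]
[0, 0, np.float64(0.283), np.float64(34.9), np.float64(5.0), np.float64(-0.0)]
[0, 0, np.float64(0.302), np.float64(37.2), np.float64(5.7), np.float64(-0.0)]
```

Emit:
{"method": "apply_moves", "body": {
  "series": [
    [0,0,0.014,1.7,0,0,-1],
    [0,0,0.049,6.1,0.1,0,-1],
    [0,0,0.093,11.5,0.5,0,-1],
    [0,0,0.141,17.6,1.2,0,-1],
    [0,0,0.19,23.6,2.3,0,-1],
    [0,0,0.239,29.6,3.6,0,-1],
    [0,0,0.283,34.9,5,0,-1],
    [0,0,0.302,37.2,5.7,0,-1]
  ]
}}

```text
time: 4.92
eef_pos: [0.4686, 0.0869, 0.0655]
eef_rot: [[0.431, 0.902, -0.004], [0.902, -0.431, 0.0], [-0.002, -0.004, -1.0]]
ft_force: [-4.4, -2.6, 1.9]
grip_width: 0.0131
```

Run:
```python
from h import *
overlay((.5525,.104,0),(.5834,.033,np.radians(154.6)),(.583,.1745),"r1")
s=sensors.get_state(); print(s["eef_pos"],s["grip_width"],s["ft_force"],s["moment"])
```

```text
[0.4688879  0.08668111 0.06545944] 0.013027495421163673 [-4.44034135 -1.59001018  2.84638336] [-0.41293858  0.57977036 -0.36715823]
```

View pics/r1_top.png

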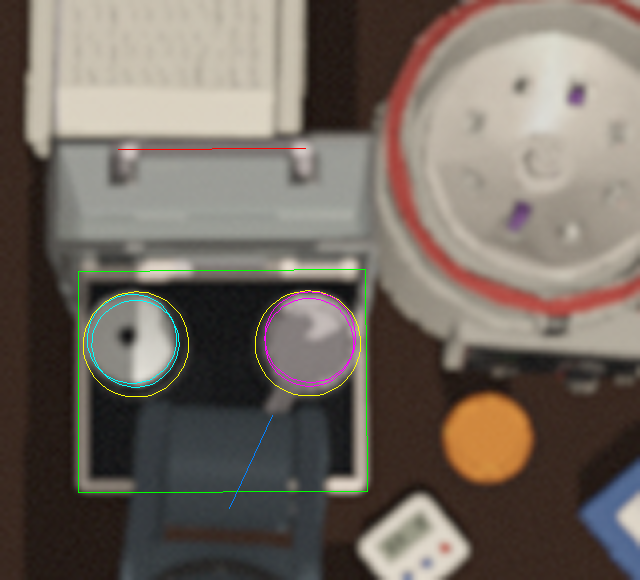

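View pics/r1_side.png

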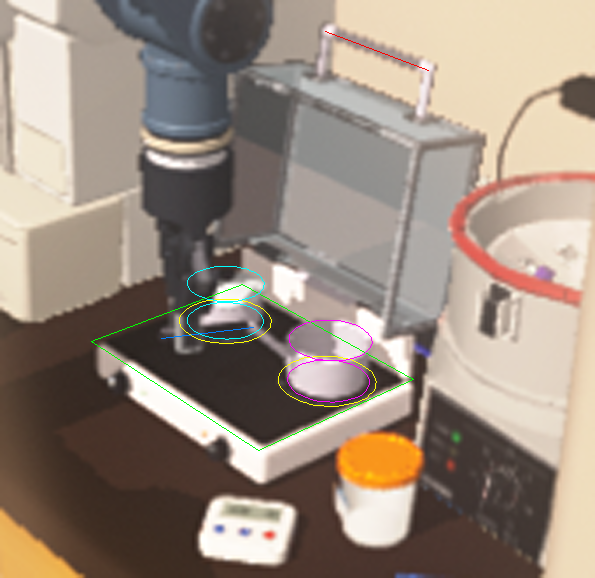

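The pan is turning on its ring: the rim circle still matches in both views. Continuing.

Emit:
{"method": "apply_moves", "body": {
  "series": [
    [0,0,0.014,1.7,0,0,-1],
    [0,0,0.049,6.1,0.1,0,-1],
    [0,0,0.093,11.5,0.5,0,-1],
    [0,0,0.141,17.6,1.2,0,-1],
    [0,0,0.19,23.6,2.3,0,-1],
    [0,0,0.239,29.6,3.6,0,-1],
    [0,0,0.283,34.9,5,0,-1],
    [0,0,0.302,37.2,5.7,0,-1]
  ]
}}

```text
time: 5.68
eef_pos: [0.4909, 0.1179, 0.0655]
eef_rot: [[0.68, 0.733, -0.002], [0.733, -0.68, 0.0], [-0.001, -0.002, -1.0]]
ft_force: [-4.6, -0.9, 3.2]
grip_width: 0.0132
```

Emit:
{"method": "apply_moves", "body": {
  "series": [
    [0,0,0.014,1.7,0,0,-1],
    [0,0,0.049,6.1,0.1,0,-1],
    [0,0,0.093,11.5,0.5,0,-1],
    [0,0,0.141,17.6,1.2,0,-1],
    [0,0,0.19,23.6,2.3,0,-1],
    [0,0,0.239,29.6,3.6,0,-1],
    [0,0,0.283,34.9,5,0,-1],
    [0,0,0.302,37.2,5.7,0,-1]
  ]
}}

```text
time: 6.35
eef_pos: [0.521, 0.1413, 0.0655]
eef_rot: [[0.867, 0.498, -0.001], [0.498, -0.867, 0.001], [-0.0, -0.001, -1.0]]
ft_force: [-4.4, 0.4, 2.1]
grip_width: 0.0132
```

Run:
```python
from h import *
overlay((.5525,.104,0),(.5834,.033,np.radians(120)),(.583,.1745),"r3")
s=sensors.get_state(); print(s["eef_pos"],s["grip_width"],s["ft_force"],s["moment"])
```

```text
[0.52105955 0.14099835 0.06550938] 0.013320782974891381 [-3.44933644  0.04458416  2.1123742 ] [-0.12025186  0.55539553 -0.24214366]
```

View pics/r3_top.png

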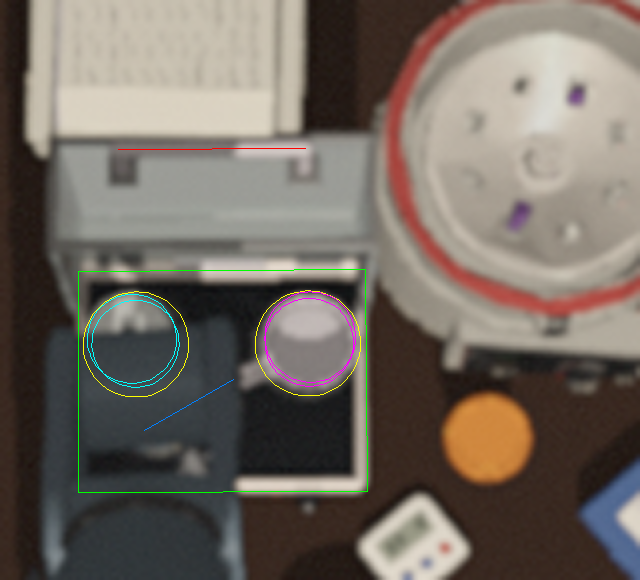

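View pics/r3_side.png

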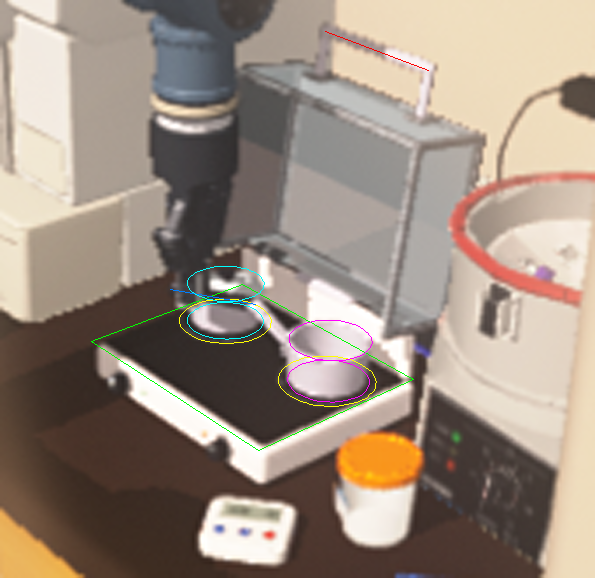

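Emit:
{"method": "apply_moves", "body": {
  "series": [
    [0,0,0,0,0,0,-0.6],
    [0,0,0,0,0,0,-0.45],
    [0,0,0,0,0,0,-0.35],
    [0,0,0,0,0,0,-0.35],
    [0,0,0,0,0,-5,-0.35],
    [0,0,0,0,0,-15,-0.35],
    [0,0,0,0,0,-30,-0.35],
    [0,0,0,0,0,-50,-0.35]
  ]
}}

```text
time: 7.12
eef_pos: [0.5204, 0.1408, 0.1159]
eef_rot: [[0.866, 0.5, -0.002], [0.5, -0.866, -0.0], [-0.002, -0.001, -1.0]]
ft_force: [0.7, -0.4, -0.1]
grip_width: 0.0278
```

Emit:
{"method": "apply_moves", "body": {
  "series": [
    [0,0,0,0,0,-25,-0.35],
    [0,0,0,0,0,-55,-0.35],
    [0,0,0,0,0,-85,-0.35],
    [0,0,0,0,0,-115,-0.35],
    [0,0,0,0,0,-145,-0.35],
    [0,0,0,0,0,-175,-0.35],
    [0,0,0,0,0,-200,-0.35],
    [0,0,0,0,0,-210,-0.35]
  ]
}}

```text
time: 7.78
eef_pos: [0.5229, 0.141, 0.3309]
eef_rot: [[0.866, 0.5, 0.009], [0.5, -0.866, 0.001], [0.008, 0.004, -1.0]]
ft_force: [0.3, 0.8, 1.3]
grip_width: 0.0279
```

Run:
```python
from h import *
overlay((.5525,.104,0),(.5834,.033,np.radians(120)),(.583,.1745),"r4")
s=sensors.get_state(); print(s["eef_pos"],s["eef_rot"].round(3),s["grip_width"],s["ft_force"],s["moment"])
```

```text
[0.52213905 0.14098864 0.32824284] [[ 0.866  0.5    0.006]
 [ 0.5   -0.866  0.   ]
 [ 0.005  0.003 -1.   ]] 0.027994600343670392 [ 0.14036788  0.18021051 -0.53884913] [-0.01569851  0.01893502 -0.03307389]
```

View pics/r4_top.png

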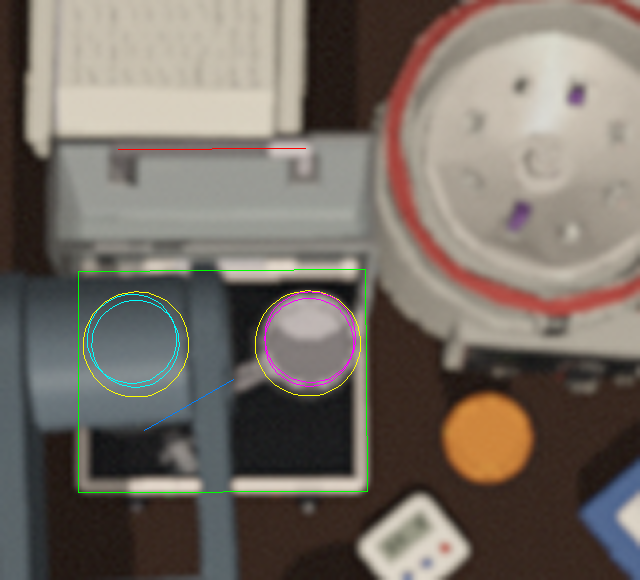

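View pics/r4_side.png

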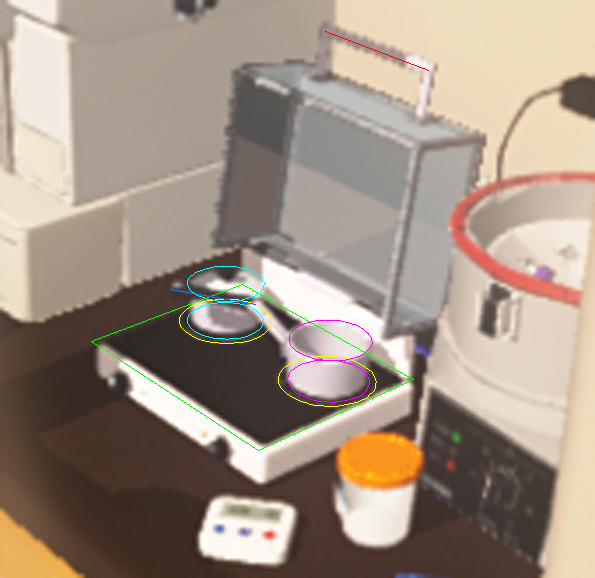

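Run:
```python
from mv import *
cur=(.5209,.1413,.326,30.0)
rows(cur,[(.5209+.169*k,.1413-.0383*k,.326+.019*k,30-30*k) for k in (.1,.25,.4,.55,.7,.85,.95,1)])
```

```text
[0, 0, np.float64(0.052), np.float64(12.7), np.float64(11.8), np.float64(-1.9)]
[0, 0, np.float64(0.131), np.float64(31.8), np.float64(29.4), np.float64(-4.7)]
[0, 0, np.float64(0.209), np.float64(50.9), np.float64(47.1), np.float64(-7.6)]
[0, 0, np.float64(0.288), np.float64(70.0), np.float64(64.7), np.float64(-10.5)]
[0, 0, np.float64(0.367), np.float64(89.0), np.float64(82.4), np.float64(-13.3)]
[0, 0, np.float64(0.445), np.float64(108.1), np.float64(100.0), np.float64(-16.2)]
[0, 0, np.float64(0.497), np.float64(120.8), np.float64(111.8), np.float64(-18.1)]
[0, 0, np.float64(0.524), np.float64(127.2), np.float64(117.7), np.float64(-19.0)]
```

Emit:
{"method": "apply_moves", "body": {
  "series": [
    [0,0,0.052,13,12,-2,0.4],
    [0,0,0.131,32,29,-5,0.4],
    [0,0,0.209,51,47,-8,0.4],
    [0,0,0.288,70,65,-11,0.4],
    [0,0,0.367,89,82,-14,0.4],
    [0,0,0.445,108,100,-17,0.4],
    [0,0,0.497,121,112,-19,0.4],
    [0,0,0.524,127,118,-19,0.4]
  ]
}}

```text
time: 8.55
eef_pos: [0.6912, 0.1011, 0.3413]
eef_rot: [[1.0, -0.004, -0.004], [-0.004, -1.0, -0.0], [-0.004, 0.0, -1.0]]
ft_force: [0.5, -0.8, -0.8]
grip_width: 0.0598
```

```bash
cat > look.py <<'E'
from h import *
import sys
k=sys.argv[1]; x0,y0=int(sys.argv[2]),int(sys.argv[3])
s=sensors.get_state(); p=s["eef_pos"]; print(p,s["eef_rot"].round(3).tolist(),s["grip_width"],s["ft_force"].round(1),s["moment"].round(2))
im=read_camera("side"); z=cv2.resize(im[y0:y0+110,x0:x0+140,::-1],None,fx=5.4,fy=5.4,interpolation=cv2.INTER_CUBIC)
z=(255*(z/255.)**.7).astype(np.uint8)
q=((proj("side",[p,p+[0,0,.026],p+[0,0,.045]])-[x0,y0]+.5)*5.4).astype(int)
for a,c in zip(q,((0,0,255),(0,255,0),(255,0,0))): cv2.circle(z,(int(a[0]),int(a[1])),3,c,-1)
cv2.imwrite(f"pics/{k}_side.png",z)
E
python3 look.py b1 225 75
python3 - <<'E'
from h import *
im=read_camera("top");cv2.imwrite("pics/b1_top.png",cv2.resize(im[60:220,160:340,::-1],None,fx=3.7,fy=3.7,interpolation=cv2.INTER_CUBIC))
E
```

```text
[0.69124747 0.10105761 0.34131447] [[1.0, -0.004, -0.004], [-0.004, -1.0, -0.0], [-0.004, 0.0, -1.0]] 0.059775489483565966 [ 0.5 -0.8 -0.8] [-0.04  0.03  0.02]
```

View pics/b1_side.png

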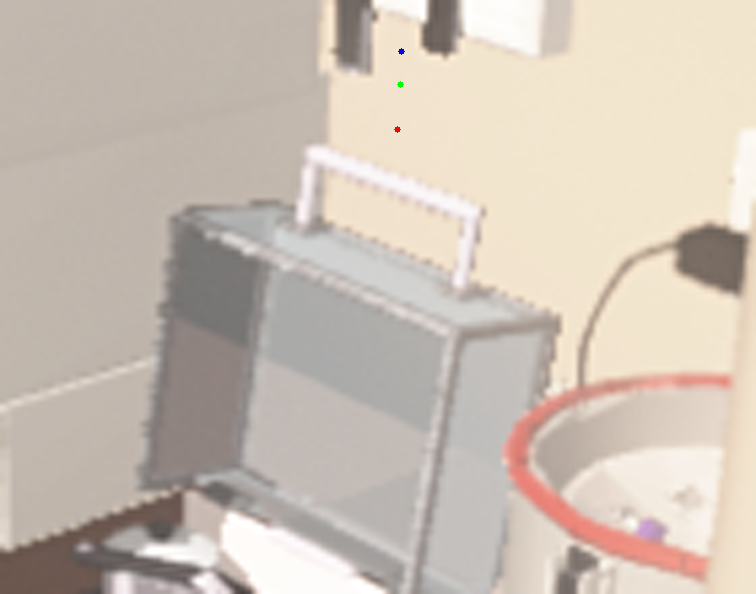

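View pics/b1_top.png

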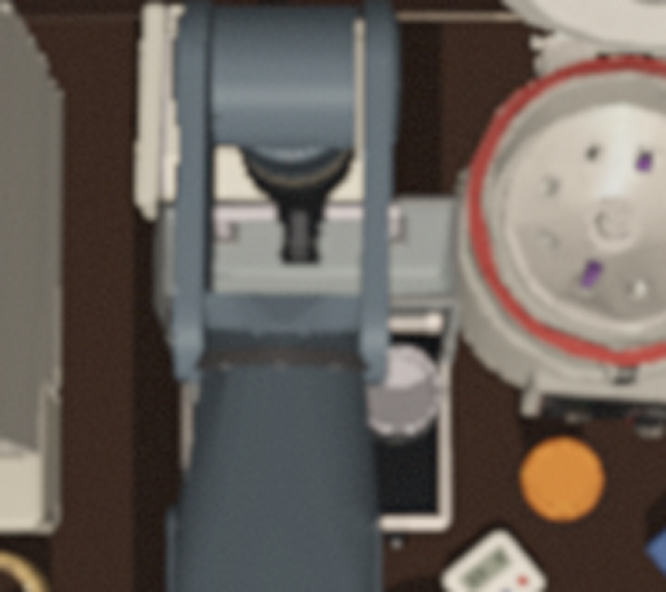

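Emit:
{"method": "apply_moves", "body": {
  "series": [
    [0,0,0,0,0,8,0.4],
    [0,0,0,0,0,20,0.4],
    [0,0,0,0,0,33,0.4],
    [0,0,0,0,0,46,0.4],
    [0,0,0,0,0,58,0.4],
    [0,0,0,0,0,70,0.4],
    [0,0,0,0,0,78,0.4],
    [0,0,0,0,0,80,0.4]
  ]
}}

```text
time: 9.32
eef_pos: [0.6874, 0.1026, 0.2623]
eef_rot: [[1.0, 0.0, -0.005], [0.0, -1.0, 0.0], [-0.005, -0.0, -1.0]]
ft_force: [-0.9, 0.0, 0.0]
grip_width: 0.0599
```

```bash
python3 look.py b2 225 75
```

```text
[0.68743255 0.10264984 0.26225071] [[1.0, 0.0, -0.005], [0.0, -1.0, 0.0], [-0.005, -0.0, -1.0]] 0.059860964125136126 [-0.9  0.   0. ] [-0.02 -0.02  0.03]
```

View pics/b2_side.png

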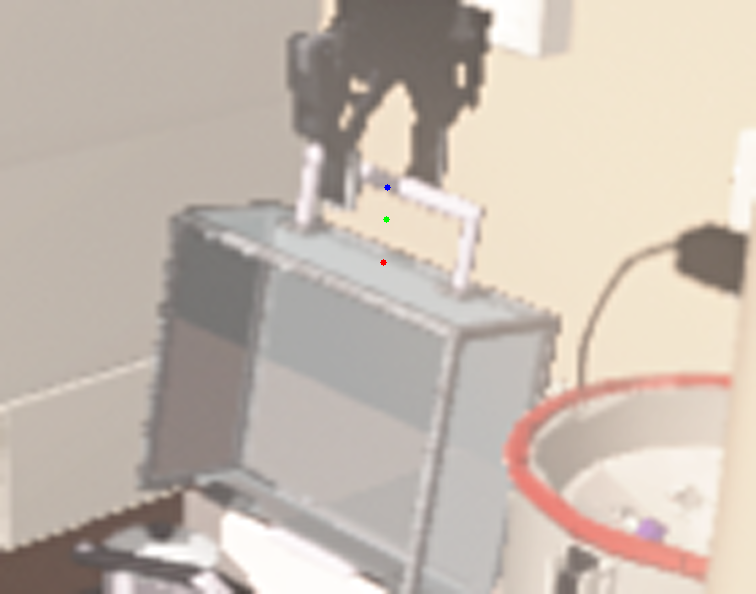

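Emit:
{"method": "apply_moves", "body": {
  "series": [
    [0,0,0,0,0,3,0.2],
    [0,0,0,0,0,3,0],
    [0,0,0,0,0,3,-0.2],
    [0,0,0,0,0,3,-0.4],
    [0,0,0,0,0,3,-0.6],
    [0,0,0,0,0,3,-0.8],
    [0,0,0,0,0,3,-1],
    [0,0,0,0,0,3,-1]
  ],
  "force": 30
}}

```text
time: 10.03
eef_pos: [0.6906, 0.102, 0.2623]
eef_rot: [[1.0, -0.001, 0.002], [-0.001, -1.0, -0.0], [0.002, 0.0, -1.0]]
ft_force: [0.8, -0.1, 2.3]
grip_width: 0.0109
```

```bash
python3 look.py b3 225 75
```

```text
[0.69058003 0.10204352 0.26227877] [[1.0, -0.001, 0.002], [-0.001, -1.0, -0.0], [0.002, 0.0, -1.0]] 0.010932763001039673 [ 0.8 -0.1  2.3] [ 0.05 -0.13 -0.  ]
```

View pics/b3_side.png

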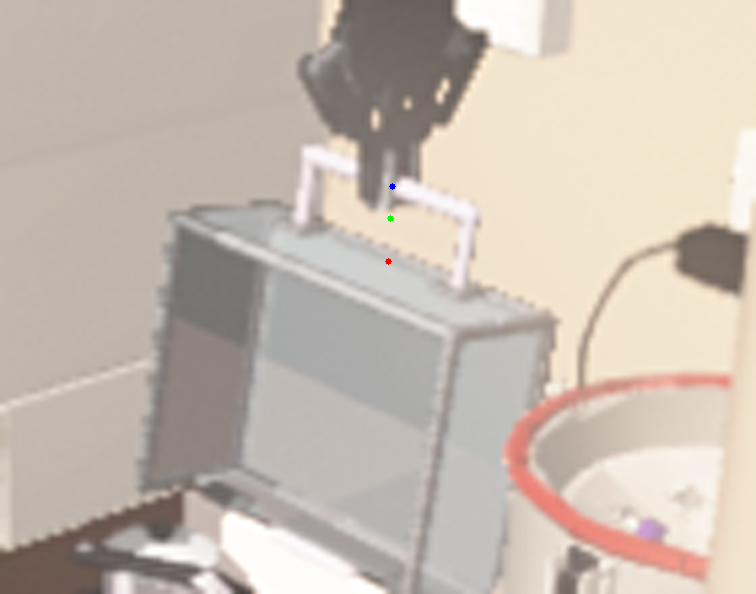

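```bash
cat > arc.py <<'E'
import numpy as np
f=lambda a:1e3*np.array([-.222*np.cos(a)+.015*np.sin(a), -(.222*np.sin(a)+.015*np.cos(a))])
def seg(a0,a1,n=8,g=-1):
    t=np.arange(1,n+1)/n; e=.6*t+.4*(3*t**2-2*t**3)
    print(a1,[[0,0,0,round(float(v[0]),1),0,round(float(v[1]),1),g] for v in (f(a0+(a1-a0)*k)-f(a0) for k in e)])
if __name__=="__main__":
    A=[1.72,1.46,1.2,.94,.68,.44,.2,.0]
    for p,q in zip(A,A[1:]): seg(p,q)
E
python3 arc.py
```

```text
1.46 [[0, 0, 0, -5.2, 0, -1.1, -1], [0, 0, 0, -12.1, 0, -2.3, -1], [0, 0, 0, -20.0, 0, -3.5, -1], [0, 0, 0, -28.6, 0, -4.4, -1], [0, 0, 0, -37.1, 0, -4.9, -1], [0, 0, 0, -45.2, 0, -5.2, -1], [0, 0, 0, -52.1, 0, -5.2, -1], [0, 0, 0, -57.5, 0, -5.0, -1]]
1.2 [[0, 0, 0, -5.3, 0, 0.3, -1], [0, 0, 0, -12.3, 0, 0.9, -1], [0, 0, 0, -20.3, 0, 1.8, -1], [0, 0, 0, -28.7, 0, 3.1, -1], [0, 0, 0, -37.2, 0, 4.8, -1], [0, 0, 0, -45.0, 0, 6.6, -1], [0, 0, 0, -51.7, 0, 8.4, -1], [0, 0, 0, -56.8, 0, 9.9, -1]]
0.94 [[0, 0, 0, -5.1, 0, 1.7, -1], [0, 0, 0, -11.6, 0, 4.0, -1], [0, 0, 0, -19.1, 0, 7.0, -1], [0, 0, 0, -27.0, 0, 10.4, -1], [0, 0, 0, -34.7, 0, 14.2, -1], [0, 0, 0, -41.8, 0, 17.9, -1], [0, 0, 0, -47.8, 0, 21.4, -1], [0, 0, 0, -52.4, 0, 24.2, -1]]
0.68 [[0, 0, 0, -4.5, 0, 2.9, -1], [0, 0, 0, -10.2, 0, 6.8, -1], [0, 0, 0, -16.7, 0, 11.6, -1], [0, 0, 0, -23.4, 0, 17.0, -1], [0, 0, 0, -29.9, 0, 22.6, -1], [0, 0, 0, -35.8, 0, 28.1, -1], [0, 0, 0, -40.7, 0, 33.0, -1], [0, 0, 0, -44.4, 0, 36.9, -1]]
0.44 [[0, 0, 0, -3.3, 0, 3.6, -1], [0, 0, 0, -7.5, 0, 8.5, -1], [0, 0, 0, -12.2, 0, 14.3, -1], [0, 0, 0, -16.9, 0, 20.6, -1], [0, 0, 0, -21.5, 0, 27.1, -1], [0, 0, 0, -25.5, 0, 33.4, -1], [0, 0, 0, -28.8, 0, 38.9, -1], [0, 0, 0, -31.3, 0, 43.1, -1]]
0.2 [[0, 0, 0, -2.3, 0, 4.3, -1], [0, 0, 0, -5.3, 0, 10.1, -1], [0, 0, 0, -8.4, 0, 16.8, -1], [0, 0, 0, -11.5, 0, 24.1, -1], [0, 0, 0, -14.4, 0, 31.4, -1], [0, 0, 0, -16.9, 0, 38.5, -1], [0, 0, 0, -18.8, 0, 44.6, -1], [0, 0, 0, -20.1, 0, 49.3, -1]]
0.0 [[0, 0, 0, -1.0, 0, 4.0, -1], [0, 0, 0, -2.3, 0, 9.2, -1], [0, 0, 0, -3.6, 0, 15.2, -1], [0, 0, 0, -4.8, 0, 21.7, -1], [0, 0, 0, -5.8, 0, 28.2, -1], [0, 0, 0, -6.6, 0, 34.4, -1], [0, 0, 0, -7.1, 0, 39.7, -1], [0, 0, 0, -7.4, 0, 43.8, -1]]
```

Emit:
{"method": "apply_moves", "body": {
  "series": [
    [0,0,0,-5.2,0,-1.1,-1],
    [0,0,0,-12.1,0,-2.3,-1],
    [0,0,0,-20,0,-3.5,-1],
    [0,0,0,-28.6,0,-4.4,-1],
    [0,0,0,-37.1,0,-4.9,-1],
    [0,0,0,-45.2,0,-5.2,-1],
    [0,0,0,-52.1,0,-5.2,-1],
    [0,0,0,-57.5,0,-5,-1]
  ],
  "force": 40
}}

```text
time: 10.75
eef_pos: [0.6313, 0.1021, 0.2669]
eef_rot: [[1.0, -0.001, -0.0], [-0.001, -1.0, -0.0], [-0.0, 0.0, -1.0]]
ft_force: [0.5, -1.0, 4.5]
grip_width: 0.0105
```

```bash
python3 look.py c1 225 75
```

```text
[0.63131322 0.10206699 0.26693863] [[1.0, -0.001, -0.0], [-0.001, -1.0, -0.0], [-0.0, 0.0, -1.0]] 0.010512430245191247 [ 0.5 -1.   4.5] [-0.14 -0.31  0.02]
```

View pics/c1_side.png

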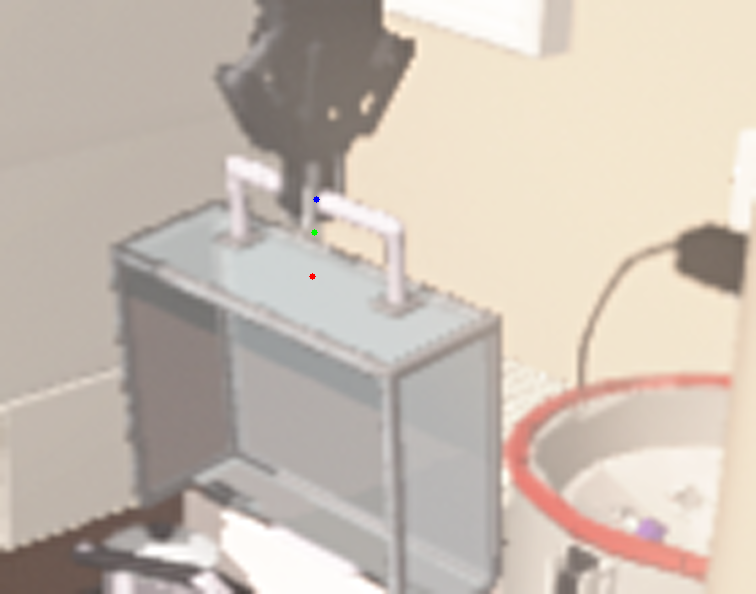

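The cover follows the hand, with the bar held at about (305,185). Forces are small, so I'll continue down the arc.

Emit:
{"method": "apply_moves", "body": {
  "series": [
    [0,0,0,-5.3,0,0.3,-1],
    [0,0,0,-12.3,0,0.9,-1],
    [0,0,0,-20.3,0,1.8,-1],
    [0,0,0,-28.7,0,3.1,-1],
    [0,0,0,-37.2,0,4.8,-1],
    [0,0,0,-45,0,6.6,-1],
    [0,0,0,-51.7,0,8.4,-1],
    [0,0,0,-56.8,0,9.9,-1]
  ]
}}

```text
time: 11.47
eef_pos: [0.574, 0.1021, 0.2562]
eef_rot: [[1.0, -0.001, -0.002], [-0.001, -1.0, -0.0], [-0.002, 0.0, -1.0]]
ft_force: [-0.8, -1.2, 2.1]
grip_width: 0.0102
```

Emit:
{"method": "apply_moves", "body": {
  "series": [
    [0,0,0,-5.1,0,1.7,-1],
    [0,0,0,-11.6,0,4,-1],
    [0,0,0,-19.1,0,7,-1],
    [0,0,0,-27,0,10.4,-1],
    [0,0,0,-34.7,0,14.2,-1],
    [0,0,0,-41.8,0,17.9,-1],
    [0,0,0,-47.8,0,21.4,-1],
    [0,0,0,-52.4,0,24.2,-1]
  ]
}}

```text
time: 12.13
eef_pos: [0.5221, 0.1021, 0.2318]
eef_rot: [[1.0, -0.001, -0.001], [-0.001, -1.0, -0.0], [-0.001, 0.0, -1.0]]
ft_force: [-0.2, -1.8, -0.1]
grip_width: 0.0105
```

```bash
python3 look.py c3 200 95
```

```text
[0.52211606 0.10211268 0.2317904 ] [[1.0, -0.001, -0.001], [-0.001, -1.0, -0.0], [-0.001, 0.0, -1.0]] 0.010462501750641265 [-0.2 -1.8 -0.1] [-0.38 -0.44  0.07]
```

View pics/c3_side.png

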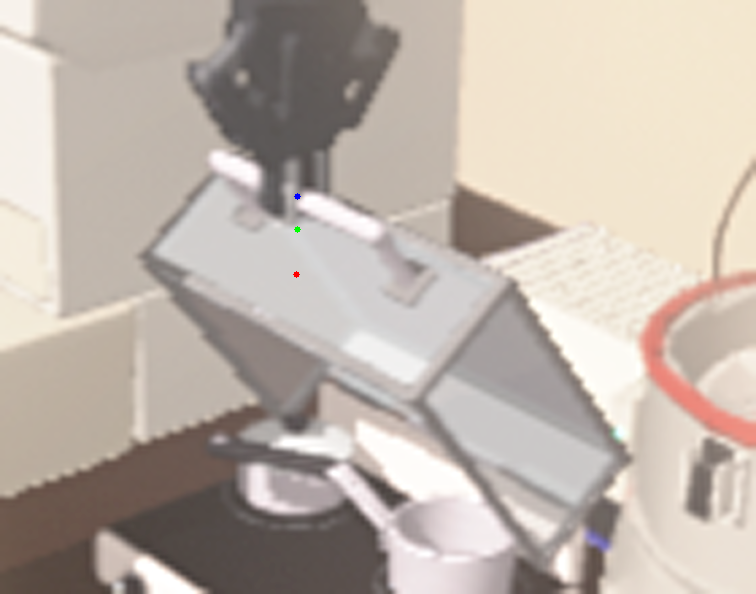

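Emit:
{"method": "apply_moves", "body": {
  "series": [
    [0,0,0,-4.5,0,2.9,-1],
    [0,0,0,-10.2,0,6.8,-1],
    [0,0,0,-16.7,0,11.6,-1],
    [0,0,0,-23.4,0,17,-1],
    [0,0,0,-29.9,0,22.6,-1],
    [0,0,0,-35.8,0,28.1,-1],
    [0,0,0,-40.7,0,33,-1],
    [0,0,0,-44.4,0,36.9,-1]
  ]
}}

```text
time: 12.85
eef_pos: [0.478, 0.1022, 0.1948]
eef_rot: [[1.0, -0.001, -0.001], [-0.001, -1.0, -0.0], [-0.001, 0.0, -1.0]]
ft_force: [-0.2, -3.1, -0.7]
grip_width: 0.0102
```

Emit:
{"method": "apply_moves", "body": {
  "series": [
    [0,0,0,-3.3,0,3.6,-1],
    [0,0,0,-7.5,0,8.5,-1],
    [0,0,0,-12.2,0,14.3,-1],
    [0,0,0,-16.9,0,20.6,-1],
    [0,0,0,-21.5,0,27.1,-1],
    [0,0,0,-25.5,0,33.4,-1],
    [0,0,0,-28.8,0,38.9,-1],
    [0,0,0,-31.3,0,43.1,-1]
  ]
}}

```text
time: 13.52
eef_pos: [0.4478, 0.1023, 0.1519]
eef_rot: [[1.0, -0.001, 0.001], [-0.001, -1.0, 0.0], [0.001, -0.0, -1.0]]
ft_force: [3.2, -2.5, -1.7]
grip_width: 0.0098
```

```bash
python3 look.py c5 200 120
```

```text
[0.44776001 0.10232101 0.15187502] [[1.0, -0.001, 0.001], [-0.001, -1.0, 0.0], [0.001, -0.0, -1.0]] 0.00977648128547255 [ 3.2 -2.5 -1.7] [-0.47 -0.77  0.  ]
```

View pics/c5_side.png

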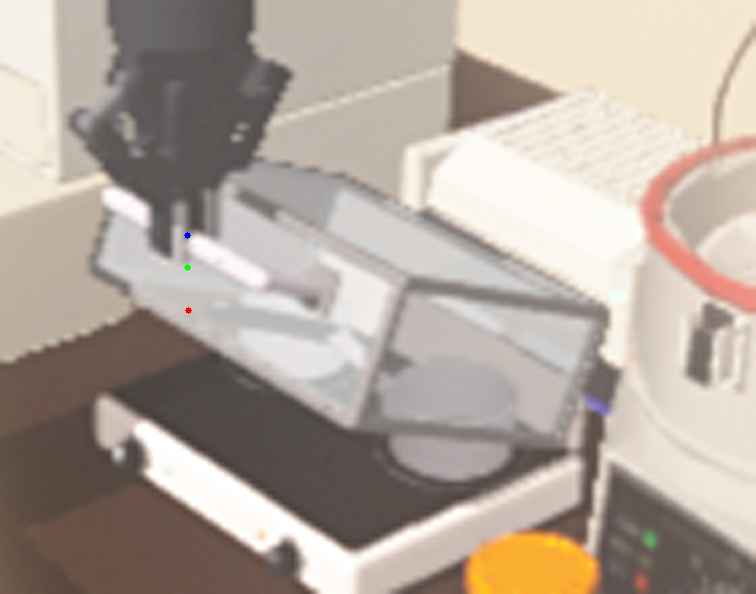

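Emit:
{"method": "apply_moves", "body": {
  "series": [
    [0,0,0,-2.3,0,4.3,-1],
    [0,0,0,-5.3,0,10.1,-1],
    [0,0,0,-8.4,0,16.8,-1],
    [0,0,0,-11.5,0,24.1,-1],
    [0,0,0,-14.4,0,31.4,-1],
    [0,0,0,-16.9,0,38.5,-1],
    [0,0,0,-18.8,0,44.6,-1],
    [0,0,0,-20.1,0,49.3,-1]
  ]
}}

```text
time: 14.23
eef_pos: [0.4283, 0.1023, 0.1025]
eef_rot: [[1.0, -0.001, 0.002], [-0.001, -1.0, 0.0], [0.002, -0.0, -1.0]]
ft_force: [3.9, -3.3, -2.1]
grip_width: 0.0103
```

```bash
python3 look.py c6 200 140; python3 -c "
from arc import *
seg(.2,.1);seg(.1,.03);seg(.03,-.02)"
```

```text
[0.42834745 0.10232476 0.10250558] [[1.0, -0.001, 0.002], [-0.001, -1.0, 0.0], [0.002, -0.0, -1.0]] 0.010263131687616398 [ 3.9 -3.3 -2.1] [-0.5  -1.   -0.03]
0.1 [[0, 0, 0, -0.5, 0, 2.0, -1], [0, 0, 0, -1.2, 0, 4.6, -1], [0, 0, 0, -1.9, 0, 7.6, -1], [0, 0, 0, -2.7, 0, 10.8, -1], [0, 0, 0, -3.4, 0, 14.0, -1], [0, 0, 0, -4.0, 0, 17.1, -1], [0, 0, 0, -4.4, 0, 19.7, -1], [0, 0, 0, -4.8, 0, 21.7, -1]]
0.03 [[0, 0, 0, -0.2, 0, 1.4, -1], [0, 0, 0, -0.5, 0, 3.3, -1], [0, 0, 0, -0.8, 0, 5.4, -1], [0, 0, 0, -1.2, 0, 7.7, -1], [0, 0, 0, -1.5, 0, 10.0, -1], [0, 0, 0, -1.7, 0, 12.1, -1], [0, 0, 0, -1.9, 0, 14.0, -1], [0, 0, 0, -2.1, 0, 15.4, -1]]
-0.02 [[0, 0, 0, -0.1, 0, 1.0, -1], [0, 0, 0, -0.2, 0, 2.4, -1], [0, 0, 0, -0.3, 0, 3.9, -1], [0, 0, 0, -0.5, 0, 5.5, -1], [0, 0, 0, -0.6, 0, 7.2, -1], [0, 0, 0, -0.7, 0, 8.7, -1], [0, 0, 0, -0.8, 0, 10.1, -1], [0, 0, 0, -0.8, 0, 11.1, -1]]
```

View pics/c6_side.png

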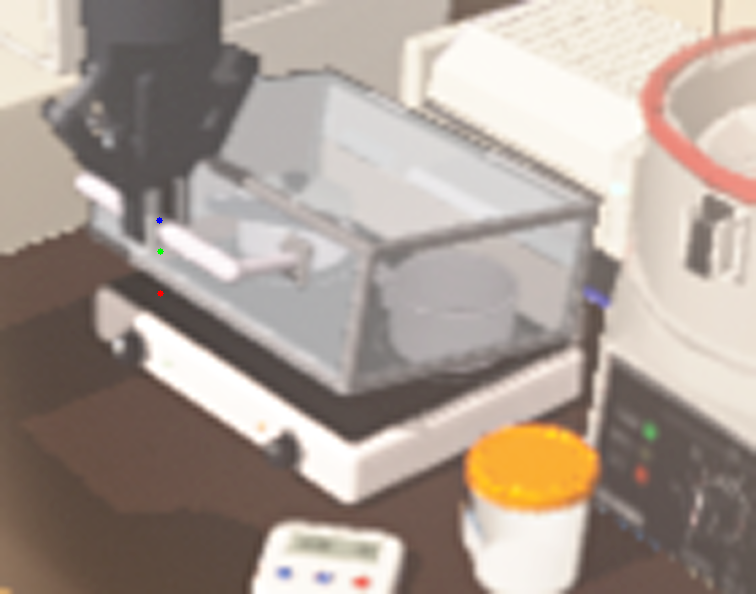

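Emit:
{"method": "apply_moves", "body": {
  "series": [
    [0,0,0,-0.5,0,2,-1],
    [0,0,0,-1.2,0,4.6,-1],
    [0,0,0,-1.9,0,7.6,-1],
    [0,0,0,-2.7,0,10.8,-1],
    [0,0,0,-3.4,0,14,-1],
    [0,0,0,-4,0,17.1,-1],
    [0,0,0,-4.4,0,19.7,-1],
    [0,0,0,-4.8,0,21.7,-1]
  ]
}}

```text
time: 14.95
eef_pos: [0.4242, 0.1023, 0.0813]
eef_rot: [[1.0, -0.001, 0.003], [-0.001, -1.0, 0.0], [0.003, -0.0, -1.0]]
ft_force: [4.8, -3.1, -2.3]
grip_width: 0.01
```

Emit:
{"method": "apply_moves", "body": {
  "series": [
    [0,0,0,-0.2,0,1.4,-1],
    [0,0,0,-0.5,0,3.3,-1],
    [0,0,0,-0.8,0,5.4,-1],
    [0,0,0,-1.2,0,7.7,-1],
    [0,0,0,-1.5,0,10,-1],
    [0,0,0,-1.7,0,12.1,-1],
    [0,0,0,-1.9,0,14,-1],
    [0,0,0,-2.1,0,15.4,-1]
  ]
}}

```text
time: 15.62
eef_pos: [0.4225, 0.1023, 0.066]
eef_rot: [[1.0, -0.001, 0.004], [-0.001, -1.0, 0.0], [0.004, -0.0, -1.0]]
ft_force: [4.7, -3.1, -2.4]
grip_width: 0.0099
```

```bash
python3 look.py c8 200 140
```

```text
[0.42247752 0.10232793 0.06596791] [[1.0, -0.001, 0.004], [-0.001, -1.0, 0.0], [0.004, -0.0, -1.0]] 0.009906951171106754 [ 4.7 -3.1 -2.4] [-0.55 -1.08  0.03]
```

View pics/c8_side.png

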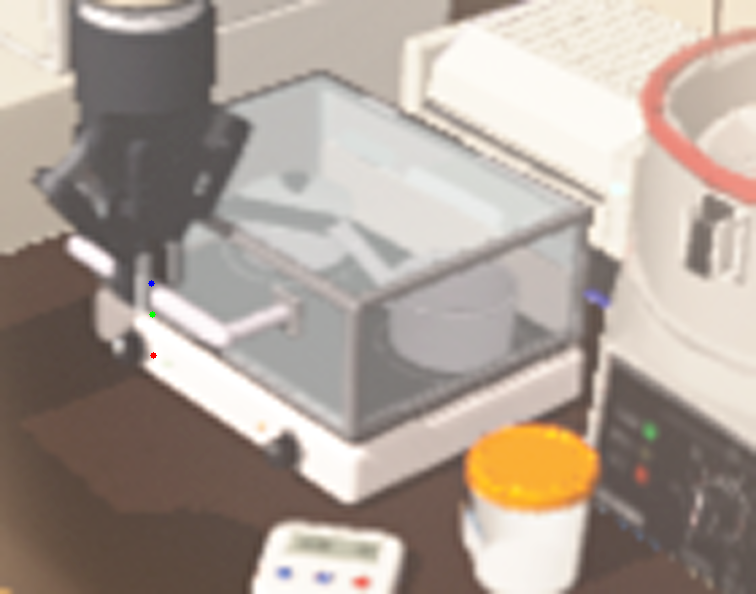

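Emit:
{"method": "apply_moves", "body": {
  "series": [
    [0,0,0,-0.1,0,1,-1],
    [0,0,0,-0.2,0,2,-1],
    [0,0,0,-0.3,0,3,-1],
    [0,0,0,-0.4,0,4,-1],
    [0,0,0,-0.4,0,5,-1],
    [0,0,0,-0.5,0,6,-1],
    [0,0,0,-0.5,0,7,-1],
    [0,0,0,-0.5,0,8,-1]
  ]
}}

```text
time: 16.33
eef_pos: [0.4222, 0.1023, 0.0588]
eef_rot: [[1.0, -0.001, 0.005], [-0.001, -1.0, 0.0], [0.005, -0.0, -1.0]]
ft_force: [3.4, -3.0, 7.6]
grip_width: 0.0103
```

Emit:
{"method": "apply_moves", "body": {
  "series": [
    [0,0,0,0,0,1,-1],
    [0,0,0,0,0,1,-1],
    [0,0,0,0,0,1,-0.7],
    [0,0,0,0,0,0,-0.55],
    [0,0,0,0,0,0,-0.4],
    [0,0,0,0,0,0,-0.3],
    [0,0,0,0,0,0,-0.3],
    [0,0,0,0,0,0,-0.3]
  ]
}}

```text
time: 17.0
eef_pos: [0.4189, 0.1026, 0.0578]
eef_rot: [[1.0, -0.001, -0.002], [-0.001, -1.0, 0.0], [-0.002, -0.0, -1.0]]
ft_force: [0.4, -0.2, 0.4]
grip_width: 0.03
```

```bash
python3 look.py d1 200 140
```

```text
[0.41893194 0.1025502  0.0577922 ] [[1.0, -0.001, -0.002], [-0.001, -1.0, 0.0], [-0.002, -0.0, -1.0]] 0.030017284456067772 [ 0.4 -0.2  0.4] [ 0.04  0.02 -0.01]
```

View pics/d1_side.png

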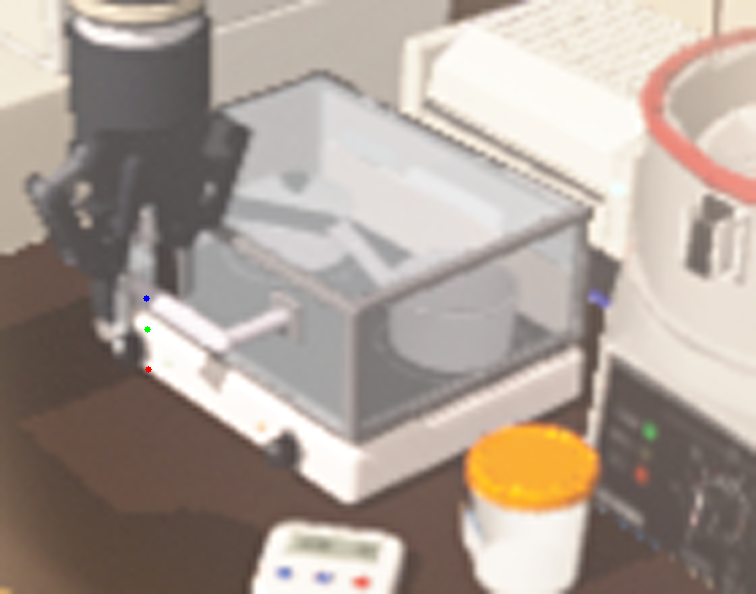

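Emit:
{"method": "apply_moves", "body": {
  "series": [
    [0,0,0,2,0,0,-0.3],
    [0,0,0,2,0,-6,-0.3],
    [0,0,0,2,0,-14,-0.3],
    [0,0,0,2,0,-24,-0.3],
    [0,0,0,2,0,-36,-0.3],
    [0,0,0,2,0,-52,-0.3],
    [0,0,0,2,0,-70,-0.3],
    [0,0,0,2,0,-90,-0.3]
  ]
}}

```text
time: 17.72
eef_pos: [0.4215, 0.1024, 0.1493]
eef_rot: [[1.0, -0.001, -0.001], [-0.001, -1.0, 0.0], [-0.001, -0.0, -1.0]]
ft_force: [0.3, 0.6, -0.7]
grip_width: 0.0298
```

Emit:
{"method": "apply_moves", "body": {
  "series": [
    [0,0,0,0,-10,-20,-0.3],
    [0,0,0,0,-30,-45,-0.3],
    [0,0,0,0,-60,-70,-0.3],
    [0,0,0,0,-90,-90,-0.3],
    [0,0,0,0,-120,-100,-0.3],
    [0,0,0,0,-150,-100,-0.3],
    [0,0,0,0,-175,-100,-0.3],
    [0,0,0,0,-190,-100,-0.3]
  ]
}}

```text
time: 18.38
eef_pos: [0.4219, 0.2949, 0.2496]
eef_rot: [[1.0, 0.001, 0.002], [0.001, -1.0, 0.002], [0.002, -0.002, -1.0]]
ft_force: [-0.1, -0.0, 0.7]
grip_width: 0.0302
```

```bash
python3 look.py e1 200 140;python3 - <<'E'
from h import *
im=read_camera("top");cv2.imwrite("pics/e1_top.png",cv2.resize(im[100:240,130:360,::-1],None,fx=3.4,fy=3.4,interpolation=cv2.INTER_CUBIC))
E
```

```text
[0.42192367 0.29485204 0.24956648] [[1.0, 0.001, 0.002], [0.001, -1.0, 0.002], [0.002, -0.002, -1.0]] 0.030238405432514232 [-0.1 -0.   0.7] [ 0.01  0.   -0.03]
```

View pics/e1_side.png

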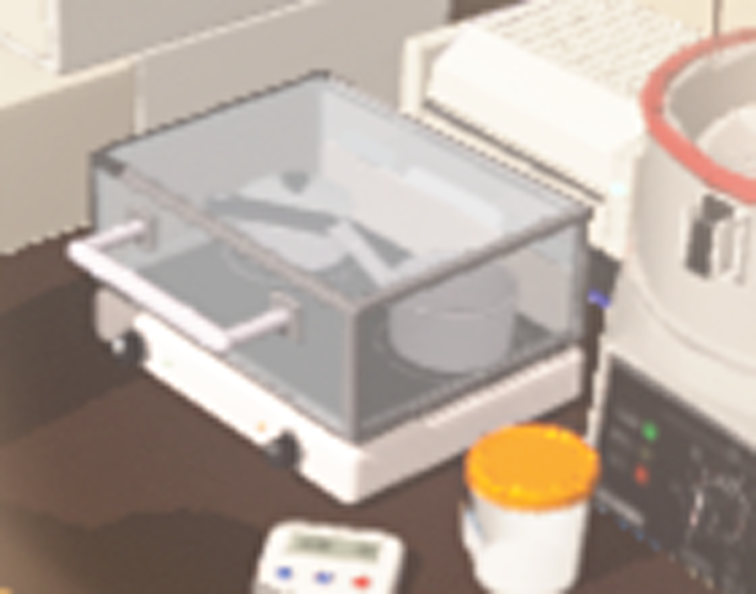

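View pics/e1_top.png

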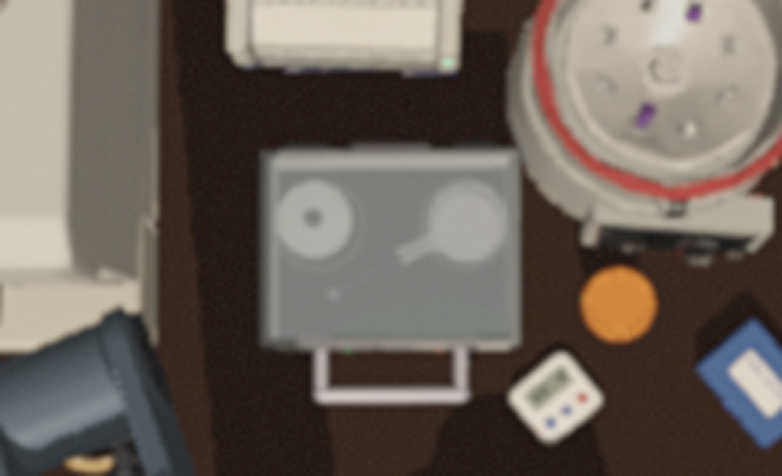

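Run:
```python
from h import *
w=(.5525,.104,0)
print("tip",back("top",[227.9,186.5],.112)-np.array(w[:2]))
print("pan",back("top",[130+466/3.4,100+220/3.4],.086)-np.array(w[:2]), "pot",back("top",[130+314/3.4,100+219/3.4],.084)-np.array(w[:2]))
for a in (0,.03,.06):
    q=proj("side",W(w,[bar(a)+[0,.064,0],bar(a)-[0,.064,0]])); print(a,((q-[200,140]+.5)*5.4).round(1).tolist())
a=cv2.imread("pics/d1_side.png").astype(int);b=cv2.imread("pics/e1_side.png").astype(int)
print("diff d1-e1 at cover region",abs(a-b)[150:420,250:590].mean(), abs(cv2.imread("pics/c8_side.png").astype(int)-b)[150:420,250:590].mean())
```

```text
tip [-0.04212163  0.05182263]
pan [ 0.02783493 -0.07091281] pot [0.02984574 0.07100894]
0 [[78.5, 248.9], [220.8, 340.5]]
0.03 [[78.9, 238.1], [221.6, 329.2]]
0.06 [[79.6, 227.2], [222.7, 317.8]]
diff d1-e1 at cover region 1.0269753086419753 3.096252723311547
```

```bash
python3 -c "
from station import order
print(order.close_job())"
```

```text
the job is handed in; nothing more can be done
None
```

I turned the pan on its right-hand ring, about 52°, until the handle lay in the gap in front of the pot. I then took the cover down by its bar at about 0.4 rad/s, slower near shut, pressed it gently onto its stop and backed the arm off. The job was handed in at about 18 s; no verdict is reported.

**Last checks from the pictures before handing in:**

| Item | Found | Needed |
|---|---|---|
| Pan axis (plate x, y) | (28, -71) mm | ring at (30, -70) mm, within 15 mm |
| Pot (plate x, y) | (30, 71) mm; no visible shift | within 15 mm of its start |
| Handle tip (plate x, y) | about (-42, 52) mm; I read the bright spot just short of the end | x from -73 to 80 mm, y within ±100 mm |
| Handle tip to pot axis | about 75 mm | over 45 mm |
| Cover | bar within about 1 pixel of its predicted place at 0 rad (at 0.03 rad it would be 2 pixels higher) | under 0.03 rad |

The cup, timer and slide box look unmoved. The tape roll was partly hidden by the arm in the last top picture, but the arm never came near it.

**What disagreed or failed:**
- The finger tips stood about 25–30 mm higher in the pictures than the reported position. Because of this my first grasp closed just above the handle without touching it, and I corrected for it in both later grasps.
- The two cameras differed by up to about 4 mm on where things stood.

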